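# Turn the dog tray's insert and load it

## Robot

A 6-joint arm with a two-finger parallel gripper is mounted at the origin on the work surface. World frame = base frame: x ahead of the robot, y to its left, z up, the work surface at z = 0. Lengths are in mm, angles in degrees, forces in N, time in s.
With the tool pointing down it reaches from about 425 to 950 mm from the base axis. Payload 14.7 kg.
Tool frame: the origin (TCP) lies midway between the tips of the shut fingers; the grasp point (between the pads) lies 19 mm behind it (ctrl.grip_depth is the distance from the TCP to the grasp point, in mm); z points along the fingers, y is the direction in which the jaws open and shut (so a half turn about z gives the same grasp; the last joint's range is limited). The gripper opens to 85 mm and grips with 20 to 120 N. Pads are 22 mm wide; open, the fingers measure 114 mm over their backs; the gripper's body (76 mm by 85 mm) begins 54 mm behind the grasp point. The pads swing forward as they close: fully open they stand 13 mm farther back than shut.
Start: joints at [69.924, 27.513, 91.461, -0, 61.026, -2.67], TCP at [194.422, 620.236, 231.297] pointing down, gripper open.
Joint ranges: [-157.49, 157.49], [-46.99, 117.5], [13.45, 153.17], [-89.5, 269.5], [5.16, 153.95], [-167.48, 167.48]. Speed limits (degrees/s): [108.29, 108.29, 136.94, 172.46, 172.46, 172.46].

## Interface

Orientations are given as a 3x3 rotation matrix whose columns are the frame's x, y, z axes.
In Python, from cell import ctrl gives the robot as it stands.
- The arm moves only by the shell command python3 -m crank 'ROWS' [FORCE]. ROWS is JSON, a list of rows, each an object with "gripper": the closure in counts, from 0 (fully open) to 255 (shut); "translation": the shift along the tool's x, y, z in mm, a list of three; "rotation": the turn, a rotation vector about the tool's x, y, z in rad, a list of three. In form: [{"gripper": gripper, "translation": [dx, dy, dz], "rotation": [ax, ay, az]}, ...]. A call has 1 to 20 rows; each row shifts and turns the commanded pose from where the row before left it, along the tool's axes as they then stand; what a row does not reach is not made up. A row lasts 1/8 s, in which the tool goes at most 62.5 mm and 10.7 degrees, less where a joint would pass 70% of its speed; a pose out of reach is approached as far as the arm can. A call is refused whole if a number of a shift passes 62.5 or a number of a turn 0.188, either way. A call with a gripper value outside its range is refused whole. The fingers move at their own pace and stop on an object; FORCE is the grip in N (left out, the last holds). Time passes only in rows, so rows that do not move let the fingers close. It gives the time, the measured TCP pose, the force and the opening at its end, in the units of the state.
- ctrl.get_state(): the state, without advancing time (a new reading comes with each control period).
- ctrl.read_camera(name): name is "side" or "top"; returns the picture (420x560x3 uint8, red, green, blue); there is no depth.
- ctrl.camera_params(name): a dict with "vfov" (degrees; the focal length in pixels is half the picture's height over the tangent of half this angle, whatever the lens; pixels are square), "cx", "cy" (the principal point, pixels), "rvec" (rotation vector, rad) and "tvec" (3), from world to camera coordinates, as OpenCV has them. Camera axes: x right, y down, z forward; pixel columns grow to the right and rows downward; lengths in mm; the calibration is good to about 2 mm. A picture is of the moment at which its call begins. camera_params takes no time and is no camera call.
- ctrl.hand_in(): hands the job in, once; it reports no verdict.
Trained networks look in the newest picture that a camera, given by its name, has taken for a name from the list of things; names that differ only in an ending like _2 or _b are one class to them, and where a whole thing is asked for, a point or a joint stands for the part that bears it (a point fixed in the world has none). Each returns a list of dicts, best first, with "p" (0 to 1); they miss things now and then, are a little off and sometimes report something else, mostly with a low value. They report only what shows in the picture. A call takes as long as a camera call. They do not tell look-alikes from the thing itself.
- ctrl.look_for(label, camera): "box" ([left, top, width, height] in pixels, round what is visible of it).
The state is a dict: "clock": time; "joints": joint angles; "joint_velocities": joint speeds; "tau": joint torques, N m; "ee_pos": TCP position; "orientation": TCP orientation; "contact_force": force on the tool from outside, world axes, zero at the start; "ft_torque": the same for the moment, N m; "gripper_width": finger opening in mm.
Only numpy, scipy, OpenCV 4.12 (cv2) and the standard library are available. Lean on these libraries where they do the work, as an engineer would, in place of code of your own. Each camera call takes 0.05 s, during which the arm holds its last target. There are 200 camera calls.

## Task

The divided insert of the clear tray by the door was put back the wrong way round. Take the brush out of it and lay it aside on the console, then lift the empty insert right out by its yellow grip, turn it half round and seat it fully home, so that its open bowl bay faces the tray's ramp. Slide the dog's bowl, without lifting or tipping it, up the ramp and over the lip until it stands flat in the bay with all its biscuits still in it, and lay the brush and every chew bone and dumbbell that is on the console in the walled compartment; leave the gel bottle and the key dish where they are.

Things in the scene. Friction and masses are not known exactly. Their poses are not given: they have to be found in the camera images.
- tray: Clear acrylic tray, fixed on the console: outside 280 (its x) by 238 (y) by 40 mm high, round-edged 5 mm walls on three sides; inside 270 by 228 mm, floor 4 mm above the console. Its -x end has only the low lip and the ramp. Origin: centre of its underside, on the console; +x points from the ramp end to the back wall, z up.
- insert: Loose sage-green insert, 266 (x) by 224 (y) mm, 0.4 kg, 2 mm clear of the tray walls all round; origin: centre of its underside, 4 mm above the console when home. Outer walls 3 mm thick, tops 34 mm up; cross wall at x = 0, 6 mm thick, 40 mm up. Bowl bay at -x, toy compartment at +x. It starts with +x opposite to the tray's +x; it belongs with +x along the tray's +x.
- lip (a point): Middle of the top of the tray's lip: 15 mm above the console, 5 mm thick (tray x -140 to -135 mm). Outside it a ramp as wide as the tray climbs from the console at tray x = -210 mm to the lip's top at tray x = -140 mm. Axes as the tray's.
- insert_grip (a point): Where to hold the insert: on the yellow upright grip pillar in its middle, 62 mm straight above its origin. The pillar is 26 mm (x) by 36 mm (y), runs from the floor to 78 mm above the insert's origin and stands 10 mm out of the cross wall (top 40 mm) on either side; it can be pinched either way. Axes as the insert's. The insert balances within about 10 mm of it.
- bay (a point): Centre of the bowl bay's floor, on the floor's top face, at x = -68 mm, z = 4 mm in the insert. The bay is 130 mm long (x -133 to -3 mm) and 218 mm wide, and has no end wall at -x; a pale round pad, 120 mm across, marks it. Axes as the insert's.
- toy_bin (a point): Centre of the toy compartment's floor, on the floor's top face, at x = 66.5 mm, z = 4 mm in the insert. The compartment is 127 mm (x 3 to 130 mm) by 218 mm (y) inside, walled all round. Axes as the insert's.
- bowl_c (a point): Centre (24 mm above its underside, on its axis) of the speckled grey stoneware dog bowl: 48 mm high, 116 mm across the foot, narrowing evenly to 106 mm across the rim, wall 6 mm, inner floor 8 mm up, 0.45 kg. It holds four biscuits. z along its axis. It stands on the console in front of the tray's ramp.
- bowl: The same bowl; origin at the centre of its underside.
- bottle: Bystander: pale green hand-gel bottle, 60 mm across, 150 mm tall with its pump; origin at the centre of its underside.
- key_dish: Bystander: white ceramic dish, 110 mm across, 22 mm high; origin at the centre of its underside.
- bone_c (a point): Centre (half-way up, 13 mm above its underside) of the orange chew bone, 106 mm long, four round knobs 26 mm thick (48 mm wide over the knobs), straight shaft between them 22 mm wide, 18 mm high and 54 mm long. x along its length, y across its width, z up. May be absent (None from the start); if present it starts lying on the console.
- bone: The same bone; origin under its centre, on its underside.
- teal_bone_c (a point): Centre (half-way up, 13 mm above its underside) of the teal chew bone, 106 mm long, four round knobs 26 mm thick (48 mm wide over the knobs), straight shaft between them 22 mm wide, 18 mm high and 54 mm long. x along its length, y across its width, z up. May be absent (None from the start); if present it starts lying on the console.
- teal_bone: The same teal bone; origin under its centre, on its underside.
- dumbbell_c (a point): Centre (half-way up, 18 mm above its underside) of the blue dumbbell toy, 104 mm long, square ends 36 by 36 mm (24 mm long), square shaft between them 22 by 22 mm and 56 mm long. x along its length, y across its width, z up. May be absent (None from the start); if present it starts lying on the console.
- dumbbell: The same dumbbell; origin under its centre, on its underside.
- brush_c (a point): Centre (half-way up, 16 mm above its underside) of the red plastic grooming brush, 104 mm long, 34 mm wide, 32 mm high, back 18 mm thick over black bristles (bristle block 86 by 26 mm). x along its length, y across its width, z up. Always there; it starts lying in the insert's toy compartment, roughly along the insert's x.
- brush: The same brush; origin under its centre, on its underside.
- biscuit1_c (a point): Centre of a round dog biscuit, 24 mm across and 14 mm thick, lying loose in the bowl; it must stay in the bowl.
- biscuit2_c (a point): Centre of a round dog biscuit, 24 mm across and 14 mm thick, lying loose in the bowl; it must stay in the bowl.
- biscuit3_c (a point): Centre of a round dog biscuit, 24 mm across and 14 mm thick, lying loose in the bowl; it must stay in the bowl.
- biscuit4_c (a point): Centre of a round dog biscuit, 24 mm across and 14 mm thick, lying loose in the bowl; it must stay in the bowl.
There are look-alikes about, which are no part of the job. Of the things that look like the brush, the middle-sized one is meant.

How it is judged (in metres and radians):
On the way, in this order (a step that is already met when the one before it is completed fails the run):
1. the brush lies on the console, clear of the tray ((x of brush_c in the frame of tray above 0.15 m or x of brush_c in the frame of tray below -0.15 m or y of brush_c in the frame of tray above 0.13 m or y of brush_c in the frame of tray below -0.13 m) and height (world z) of brush_c below 0.035 m), for 0.2 s.
2. the insert, the brush no longer in it, is lifted right out, its underside above the tray's walls ((x of brush_c in the frame of tray above 0.15 m or x of brush_c in the frame of tray below -0.15 m or y of brush_c in the frame of tray above 0.13 m or y of brush_c in the frame of tray below -0.13 m) and z of insert in the frame of tray above 0.042 m), for 0.1 s.
3. the insert is seated fully home, turned half round: bay towards the ramp (z of insert in the frame of tray below 0.0075 m and x of bay in the frame of tray between -0.076 and -0.06 m and y of bay in the frame of tray between -0.008 and 0.008 m and angle between insert's own z axis and vertical below 0.03 rad), for 0.3 s.
At the end, for the whole second after the job is handed in: Insert home on the tray floor (3.5 mm, 0.03 rad), bay towards the ramp; bowl flat (0.04 rad) on the bay floor inside the lip, all biscuits in it; every bone, dumbbell and brush present inside the walled compartment, centre at most 55 mm above the insert's underside; all at rest (all of step 3 and z of bowl_c in the frame of insert below 0.032 m and horizontal distance between bowl_c and bay below 0.06 m and angle between bowl_c's own z axis and vertical below 0.04 rad and linear speed of each of bowl, insert below 0.01 m/s and x of bone_c in the frame of insert between 0.012 and 0.125 m and y of bone_c in the frame of insert between -0.105 and 0.105 m and z of each of bone_c, teal_bone_c, dumbbell_c, brush_c in the frame of insert below 0.055 m and linear speed of each of bone, teal_bone, dumbbell, brush below 0.02 m/s and x of teal_bone_c in the frame of insert between 0.012 and 0.125 m and y of teal_bone_c in the frame of insert between -0.105 and 0.105 m and x of dumbbell_c in the frame of insert between 0.012 and 0.125 m and y of dumbbell_c in the frame of insert between -0.105 and 0.105 m and x of brush_c in the frame of insert between 0.012 and 0.125 m and y of brush_c in the frame of insert between -0.105 and 0.105 m and horizontal distance between each of biscuit1_c, biscuit2_c, biscuit3_c, biscuit4_c and bowl_c below 0.05 m and z of each of biscuit1_c, biscuit2_c, biscuit3_c, biscuit4_c in the frame of bowl below 0.045 m); the robot touches nothing.
It fails at once if the bowl is lifted (its centre more than 65 mm above the console; sliding over the lip takes it to about 45 mm) (height (world z) of bowl_c above 0.065 m).
It fails at once if the bowl is tipped by more than 0.45 rad (angle between bowl_c's own z axis and vertical above 0.45 rad).
It fails at once if a bystander (bottle, key dish) is moved by more than 30 mm (distance of any of bottle, key_dish from where it was at the start of the episode above 0.03 m).
Of bone, teal_bone, dumbbell only 2 to 3 are there at a start; the rules pass over those that are not, and their reading is None.
At some moment in a run one of bone, teal_bone, dumbbell, brush may be knocked a few centimetres aside while the robot is not near it.
Once in a run the grip may slacken for a moment while it holds something.
It also fails if it takes over 210 s, if anything falls off the work surface, if the arm or the gripper's body presses on something with over 40 N, if the wrist force passes 120 N, or if a joint passes its speed limit or range.

## Working session

There is one attempt and no reset: what is moved stays moved. The work goes in short steps, Python scripts to look and compute and a shell command to move; the robot and the scene stay as the last step left them, time stands still between calls to the robot, and variables do not carry over. Pictures are saved under pics/ and viewed, about 12 in all and at most 16, crops included, and the job is handed in when it is done.

```bash
mkdir -p pics; ls
cat > h.py <<'E'
import numpy as np,cv2
from cell import ctrl
def snap(n,f=None):
    im=ctrl.read_camera(n)
    if f: cv2.imwrite('pics/'+f,im[:,:,::-1])
    return im
def cam(n):
    p=ctrl.camera_params(n);f=210/np.tan(np.radians(p['vfov'])/2)
    R=cv2.Rodrigues(np.array(p['rvec'],float))[0];t=np.array(p['tvec'],float)
    return f,p['cx'],p['cy'],R,t
def ray(n,u,v,z):
    f,cx,cy,R,t=cam(n);d=R.T@np.array([(u-cx)/f,(v-cy)/f,1]);c=-R.T@t
    return (c+d*(z-c[2])/d[2])
def proj(n,P):
    f,cx,cy,R,t=cam(n);q=(R@np.atleast_2d(P).T).T+t
    return np.c_[f*q[:,0]/q[:,2]+cx,f*q[:,1]/q[:,2]+cy]
E
python3 - <<'E'
from h import *
print(ctrl.get_state())
for c in('top','side'):
    snap(c,c+'0.png'); p=ctrl.camera_params(c); print(c,p); R=cam(c); print(-R[3].T@R[4])
    for l in('tray','insert','insert_grip','bowl','bone','teal_bone','dumbbell','brush','bottle','key_dish'):
        print(l,[(([round(float(x)) for x in d['box']]),round(d['p'],2)) for d in ctrl.look_for(l,c)])
E
```

```text
pics
{'clock': 0.0, 'joints': array([ 6.99223925e+01,  2.75492285e+01,  9.14957080e+01,  4.82420501e-04,
        6.10273770e+01, -2.67049152e+00]), 'joint_velocities': array([-0.01153785, -0.04297882,  0.06425385, -0.07739503,  0.03937398,
       -0.09863453]), 'tau': array([ 1.12851194e-03, -9.50654197e+01, -4.30188954e+01,  7.25973308e-06,
        1.21847936e-02, -1.86242693e-05]), 'ee_pos': array([194.28495421, 619.82306743, 230.66676772]), 'orientation': array([[-9.54201945e-01,  2.99162922e-01, -4.40190726e-04],
       [ 2.99163239e-01,  9.54201214e-01, -1.18287874e-03],
       [ 6.61570645e-05, -1.26039408e-03, -9.99999204e-01]]), 'contact_force': array([-0.61945426,  0.04302621, -0.12655987]), 'ft_torque': array([0.02564334, 0.04496039, 0.01755757]), 'gripper_width': 85.6063572083548}
top {'vfov': 45.043008392028625, 'cx': 277.3322181623359, 'cy': 223.39667267690766, 'rvec': array([ 2.09069475, -2.14360492,  0.17715989]), 'tvec': array([ -24.95125813,  557.58083383, 1416.59757181])}
[ 288.08966722  -60.40022754 1493.86203786]
tray [([205, 177, 131, 105], 0.73)]
insert [([228, 
[... 590 characters left out ...]
700939645581, 'cx': 276.46718433346706, 'cy': 210.7735477942427, 'rvec': array([ 0.10470971, -2.80859528,  1.2888236 ]), 'tvec': array([553.61964899, 119.62962994, 948.79935402])}
[487.02545541 684.12674389 718.19425116]
tray [([222, 187, 124, 134], 0.68), ([278, 235, 18, 40], 0.48)]
insert [([225, 194, 112, 93], 0.81), ([300, 160, 37, 24], 0.68)]
insert_grip [([227, 190, 108, 95], 0.56)]
bowl [([268, 329, 63, 69], 0.55)]
bone [([307, 140, 39, 18], 0.64)]
teal_bone [([301, 161, 34, 24], 0.58)]
dumbbell [([252, 158, 34, 27], 0.65)]
brush [([363, 170, 50, 38], 0.83), ([280, 236, 15, 36], 0.66), ([365, 292, 40, 28], 0.66)]
bottle [([195, 146, 24, 50], 0.7)]
key_dish [([146, 243, 52, 36], 0.94)]
```

Run:
```python
import cv2
a=cv2.imread('pics/top0.png')[115:355,130:450]; cv2.imwrite('pics/top0c.png',cv2.resize(a,(800,600),interpolation=cv2.INTER_CUBIC))
a=cv2.imread('pics/side0.png')[110:410,130:430]; cv2.imwrite('pics/side0c.png',cv2.resize(a,(600,600),interpolation=cv2.INTER_CUBIC))
```

```text
(no output)
```

View pics/top0c.png

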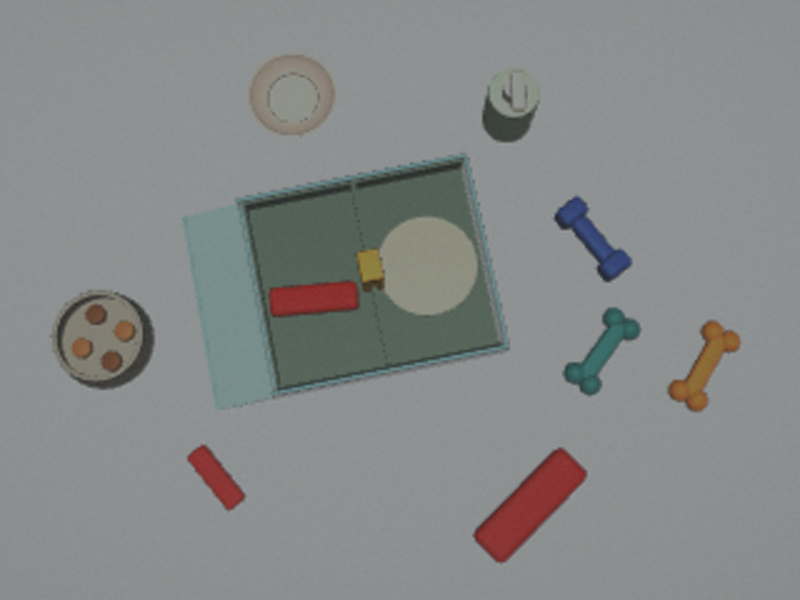

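View pics/side0c.png

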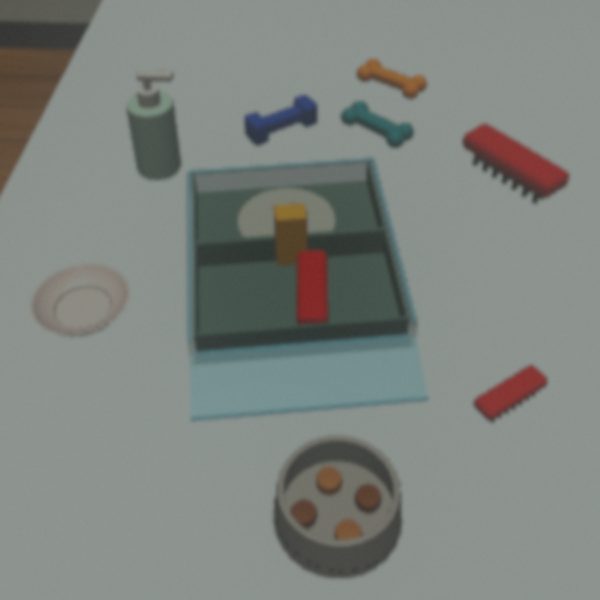

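The red look-alikes are the one in the insert (crop 314,299), the small one (216,478) and the large one (530,505). The one in the insert is the middle-sized one, and it lies where described. The orange bone, teal bone and blue dumbbell are all present. Next I measure.

```bash
cat >> h.py <<'E'
HS={'red':[(0,8,130),(172,180,130)],'orange':[(9,19,130)],'yellow':[(20,32,130)],'teal':[(80,95,110)],'blue':[(108,128,100)]}
def blobs(n,im,col,z,amin=60):
    h=cv2.cvtColor(im,cv2.COLOR_RGB2HSV);m=np.zeros(h.shape[:2],np.uint8)
    for a,b,s in HS[col]: m|=cv2.inRange(h,(a,s,40),(b,255,255))
    out=[]
    for c in cv2.findContours(m,cv2.RETR_EXTERNAL,cv2.CHAIN_APPROX_NONE)[0]:
        if cv2.contourArea(c)<amin: continue
        w=np.array([ray(n,u,v,z)[:2] for u,v in c[:,0]],np.float32)
        (x,y),(a,b),an=cv2.minAreaRect(w)
        if a<b:a,b,an=b,a,an+90
        mm=cv2.moments(c);out.append(dict(px=(round(mm['m10']/mm['m00']),round(mm['m01']/mm['m00'])),xy=(round(x,1),round(y,1)),size=(round(a),round(b)),ang=round((an+90)%180-90,1)))
    return out
E
python3 - <<'E'
from h import *
T=snap('top');S=snap('side')
for col,z in(('red',30),('orange',13),('yellow',82),('teal',13),('blue',20)):
    for n,i in(('top',T),('side',S)):
        for b in blobs(n,i,col,z,25): print(col,n,b)
print('tray tops',[ray('top',130+u/2.5,115+v/2.5,40)[:2].round() for u,v in((239,199),(467,155),(508,348),(277,396))])
print('ramp',[ray('top',130+u/2.5,115+v/2.5,0)[:2].round() for u,v in((184,217),(217,409))])
print('tray side',[ray('side',130+u/2,110+v/2,40)[:2].round() for u,v in((187,171),(373,160),(414,327))])
print('ramp side',[ray('side',130+u/2,110+v/2,0)[:2].round() for u,v in((192,419),(428,400))])
print('bowl rim top',ray('top',130+101/2.5,115+336/2.5,48), 'side',ray('side',130+339/2,110+491/2,48))
print('dish',ray('top',130+292/2.5,115+95/2.5,20),'bottle',ray('top',130+507/2.5,115+118/2.5,0),ray('side',130+157/2,110+165/2,0))
E
```

```text
red top {'px': (342, 316), 'xy': (287.5, -214.6), 'size': (141, 43), 'ang': -47.3}
red top {'px': (216, 305), 'xy': (326.9, 142.6), 'size': (76, 24), 'ang': 37.8}
red top {'px': (255, 234), 'xy': (531.1, 27.5), 'size': (101, 33), 'ang': -86.7}
red side {'px': (385, 306), 'xy': (331.5, 152.4), 'size': (73, 21), 'ang': 38.2}
red side {'px': (286, 253), 'xy': (532.6, 22.6), 'size': (106, 30), 'ang': -85.5}
red side {'px': (388, 188), 'xy': (286.9, -223.0), 'size': (139, 42), 'ang': -46.6}
orange top {'px': (411, 261), 'xy': (442.6, -426.5), 'size': (101, 43), 'ang': -31.9}
orange side {'px': (303, 375), 'xy': (483.9, 297.3), 'size': (16, 9), 'ang': 4.2}
orange side {'px': (294, 349), 'xy': (503.1, 249.3), 'size': (16, 14), 'ang': 32.9}
orange side {'px': (275, 229), 'xy': (564.3, -66.2), 'size': (74, 32), 'ang': -83.2}
orange side {'px': (326, 148), 'xy': (443.6, -429.3), 'size': (97, 42), 'ang': -33.5}
yellow top {'px': (277, 221), 'xy': (559.1, -39.8), 'size': (33, 23), 'ang': 9.7}
yellow side {'px': (275, 216), 'xy': (560.5, -35.4), 'size': (31, 20), 'ang': 3.6}
teal top {'px': (371, 254), 'xy': (462.8, -310.4), 'size': (95, 39), 'ang': -37.6}
blue top {'px': (367, 210), 'xy': (597.6, -305.2), 'size': (102, 33), 'ang': 36.1}
blue side {'px': (270, 167), 'xy': (598.9, -315.1), 'size': (99, 35), 'ang': 36.3}
tray tops [array([650., 112.]), array([ 696., -159.]), array([ 464., -198.]), array([416.,  70.])]
ramp [array([639., 184.]), array([406., 144.])]
tray side [array([ 701., -152.]), array([ 469., -189.]), array([423.,  87.])]
ramp side [array([640., 186.]), array([408., 147.])]
bowl rim top [489.25922169 271.78645857  48.        ] side [492.04278883 282.49376591  48.        ]
dish [782.87276777  49.41615946  20.        ] bottle [ 752.3488686  -212.40520379    0.        ] [ 756.02943969 -211.86364856    0.        ]
```

```bash
cat >> h.py <<'E'
def d(x,y,z,th=None):
    """turn about tool z and shift in tool axes (after the turn) to reach world TCP x,y,z with jaw angle th"""
    s=ctrl.get_state();p=s['ee_pos'];O=np.array(s['orientation']);t0=np.degrees(np.arctan2(O[1,1],O[0,1]))
    th=t0 if th is None else th
    a=np.radians(th);Y=np.array([np.cos(a),np.sin(a),0]);X=np.array([-Y[1],Y[0],0]);D=np.array([x,y,z])-p
    print('at',p.round(1),'jaw',round(t0,2),'tilt',O[:2,2].round(4),'j6',round(s['joints'][5],1),'w',round(s['gripper_width'],1),'F',np.round(s['contact_force'],1),'t',s['clock'])
    print('turn az',round(np.radians(t0-th),4),'shift',np.round([X@D,Y@D,-D[2]],1))
E
python3 -m crank '[{"gripper":0,"translation":[0,0,0],"rotation":[0,0,0.171]},{"gripper":0,"translation":[0,0,0],"rotation":[0,0,0.171]},{"gripper":0,"translation":[0,0,0],"rotation":[0,0,0.171]},{"gripper":0,"translation":[0,0,0],"rotation":[0,0,0.171]},{"gripper":0,"translation":[0,0,0],"rotation":[0,0,0.171]},{"gripper":0,"translation":[0,0,0],"rotation":[0,0,0.171]},{"gripper":0,"translation":[0,0,0],"rotation":[0,0,0.171]},{"gripper":0,"translation":[-47.3,22.6,6],"rotation":[0,0,0]},{"gripper":0,"translation":[-47.3,22.6,6],"rotation":[0,0,0]},{"gripper":0,"translation":[-47.3,22.6,6],"rotation":[0,0,0]},{"gripper":0,"translation":[-47.3,22.6,6],"rotation":[0,0,0]},{"gripper":0,"translation":[-47.3,22.6,6],"rotation":[0,0,0]},{"gripper":0,"translation":[-47.3,22.6,6],"rotation":[0,0,0]},{"gripper":0,"translation":[-47.3,22.6,6],"rotation":[0,0,0]},{"gripper":0,"translation":[-47.3,22.6,6],"rotation":[0,0,0]},{"gripper":0,"translation":[-47.3,22.6,6],"rotation":[0,0,0]},{"gripper":0,"translation":[-47.3,22.6,6],"rotation":[0,0,0]},{"gripper":0,"translation":[-47.3,22.6,6],"rotation":[0,0,0]},{"gripper":0,"translation":[-47.3,22.6,6],"rotation":[0,0,0]},{"gripper":0,"translation":[-47.3,22.6,6],"rotation":[0,0,0]}]' 40
python3 -c "
from h import *
d(530.5,27,15,4)"
```

```text
clock: 3.7
ee_pos: [531.4, 25.7, 153.3]
orientation: [[-0.07, 0.998, 0.001], [0.998, 0.07, 0.0], [0.0, 0.001, -1.0]]
contact_force: [0.9, 1.6, 0.6]
gripper_width: 85.6
at [531.4  25.7 153.3] jaw 4.0 tilt [0.0006 0.0001] j6 -4.5 w 85.6 F [0.9 1.6 0.6] t 3.7
turn az 0.0 shift [  1.4  -0.8 138.3]
```

```bash
python3 -m crank '[{"gripper":0,"translation":[1.4,-0.8,40],"rotation":[0,0,0]},{"gripper":0,"translation":[0,0,40],"rotation":[0,0,0]},{"gripper":0,"translation":[0,0,30],"rotation":[0,0,0]},{"gripper":0,"translation":[0,0,18],"rotation":[0,0,0]},{"gripper":0,"translation":[0,0,10],"rotation":[0,0,0]},{"gripper":0,"translation":[0,0,0],"rotation":[0,0,0]},{"gripper":255,"translation":[0,0,0],"rotation":[0,0,0]},{"gripper":255,"translation":[0,0,0],"rotation":[0,0,0]},{"gripper":255,"translation":[0,0,0],"rotation":[0,0,0]},{"gripper":255,"translation":[0,0,0],"rotation":[0,0,0]},{"gripper":255,"translation":[0,0,0],"rotation":[0,0,0]},{"gripper":255,"translation":[0,0,0],"rotation":[0,0,0]}]' 40
python3 -c "
from h import *
d(600,-420,150,4)"
```

```text
clock: 5.2
ee_pos: [530.0, 28.8, 16.0]
orientation: [[-0.07, 0.998, 0.001], [0.998, 0.07, -0.0], [-0.0, 0.001, -1.0]]
contact_force: [-1.3, 0.4, 8.3]
gripper_width: 33.4
at [530.   28.8  16. ] jaw 4.01 tilt [ 0.001 -0.   ] j6 -4.2 w 33.4 F [-1.3  0.4  8.3] t 5.2
turn az 0.0002 shift [-452.5   38.5 -134. ]
```

```bash
python3 -m crank '[{"gripper":255,"translation":[0,0,-20],"rotation":[0,0,0]},{"gripper":255,"translation":[0,0,-40],"rotation":[0,0,0]},{"gripper":255,"translation":[0,0,-50],"rotation":[0,0,0]},{"gripper":255,"translation":[0,0,-20],"rotation":[0,0,0]},{"gripper":255,"translation":[-30.3,2.6,0],"rotation":[0,0,0]},{"gripper":255,"translation":[-50.3,4.3,0],"rotation":[0,0,0]},{"gripper":255,"translation":[-50.3,4.3,0],"rotation":[0,0,0]},{"gripper":255,"translation":[-50.3,4.3,0],"rotation":[0,0,0]},{"gripper":255,"translation":[-50.3,4.3,0],"rotation":[0,0,0]},{"gripper":255,"translation":[-50.3,4.3,0],"rotation":[0,0,0]},{"gripper":255,"translation":[-50.3,4.3,0],"rotation":[0,0,0]},{"gripper":255,"translation":[-50.3,4.3,0],"rotation":[0,0,0]},{"gripper":255,"translation":[-40,3,0],"rotation":[0,0,0]},{"gripper":255,"translation":[-30,2,0],"rotation":[0,0,0]},{"gripper":255,"translation":[0,0,0],"rotation":[0,0,0]}]'
python3 -c "
from h import *
d(600,-420,10,4)
T=snap('top','t1.png')
for b in blobs('top',T,'red',120): print(b)"
```

```text
clock: 7.08
ee_pos: [598.6, -422.0, 145.0]
orientation: [[-0.068, 0.998, 0.0], [0.998, 0.068, -0.0], [-0.001, 0.0, -1.0]]
contact_force: [0.5, 0.7, -1.1]
gripper_width: 33.1
at [ 598.6 -422.   145. ] jaw 3.9 tilt [ 0.0002 -0.0005] j6 -41.4 w 33.1 F [ 0.5  0.7 -1.1] t 7.075
turn az -0.0017 shift [  1.9   1.6 135. ]
{'px': (331, 327), 'xy': (261.9, -177.2), 'size': (57, 41), 'ang': -47.3}
```

```bash
python3 -m crank '[{"gripper":255,"translation":[0,0,40],"rotation":[0,0,0]},{"gripper":255,"translation":[0,0,40],"rotation":[0,0,0]},{"gripper":255,"translation":[0,0,30],"rotation":[0,0,0]},{"gripper":255,"translation":[0,0,15],"rotation":[0,0,0]},{"gripper":255,"translation":[0,0,6],"rotation":[0,0,0]},{"gripper":255,"translation":[0,0,5],"rotation":[0,0,0]},{"gripper":255,"translation":[0,0,0],"rotation":[0,0,0]},{"gripper":0,"translation":[0,0,0],"rotation":[0,0,0]},{"gripper":0,"translation":[0,0,0],"rotation":[0,0,0]},{"gripper":0,"translation":[0,0,0],"rotation":[0,0,0]},{"gripper":0,"translation":[0,0,-30],"rotation":[0,0,0]},{"gripper":0,"translation":[0,0,-50],"rotation":[0,0,0]},{"gripper":0,"translation":[0,0,-50],"rotation":[0,0,0]},{"gripper":0,"translation":[0,0,-20],"rotation":[0,0,0]},{"gripper":0,"translation":[0,0,0],"rotation":[0,0,-0.1]}]'
python3 -c "
from h import *
d(559.5,-38.5,140,9.8)
T=snap('side','s1.png')
for b in blobs('side',T,'red',30): print(b)
for b in blobs('side',T,'yellow',82,20): print(b)"
```

```text
clock: 9.0
ee_pos: [599.6, -420.5, 161.4]
orientation: [[-0.171, 0.985, 0.002], [0.985, 0.171, -0.002], [-0.002, 0.002, -1.0]]
contact_force: [0.2, -0.3, -0.4]
gripper_width: 85.6
at [ 599.6 -420.5  161.4] jaw 9.83 tilt [ 0.0024 -0.0019] j6 -47.2 w 85.6 F [ 0.2 -0.3 -0.4] t 9.0
turn az 0.0006 shift [383.2  25.5  21.4]
{'px': (385, 306), 'xy': (331.5, 152.4), 'size': (73, 21), 'ang': 38.2}
{'px': (388, 188), 'xy': (287.0, -222.6), 'size': (139, 41), 'ang': -47.1}
{'px': (273, 145), 'xy': (599.8, -414.3), 'size': (94, 24), 'ang': -85.3}
{'px': (274, 216), 'xy': (560.5, -35.4), 'size': (31, 20), 'ang': 3.6}
```

```bash
python3 -m crank '[{"gripper":0,"translation":[47.9,3.2,0],"rotation":[0,0,0]},{"gripper":0,"translation":[47.9,3.2,0],"rotation":[0,0,0]},{"gripper":0,"translation":[47.9,3.2,0],"rotation":[0,0,0]},{"gripper":0,"translation":[47.9,3.2,0],"rotation":[0,0,0]},{"gripper":0,"translation":[47.9,3.2,0],"rotation":[0,0,0]},{"gripper":0,"translation":[47.9,3.2,0],"rotation":[0,0,0]},{"gripper":0,"translation":[47.9,3.2,0],"rotation":[0,0,0]},{"gripper":0,"translation":[47.9,3.2,0],"rotation":[0,0,0]},{"gripper":0,"translation":[0,0,45],"rotation":[0,0,0]},{"gripper":0,"translation":[0,0,40],"rotation":[0,0,0]},{"gripper":0,"translation":[0,0,30],"rotation":[0,0,0]},{"gripper":0,"translation":[0,0,0],"rotation":[0,0,0]},{"gripper":255,"translation":[0,0,0],"rotation":[0,0,0]},{"gripper":255,"translation":[0,0,0],"rotation":[0,0,0]},{"gripper":255,"translation":[0,0,0],"rotation":[0,0,0]},{"gripper":255,"translation":[0,0,0],"rotation":[0,0,0]},{"gripper":255,"translation":[0,0,0],"rotation":[0,0,0]},{"gripper":255,"translation":[0,0,0],"rotation":[0,0,0]}]' 20
python3 -c "
from h import *
d(559.5,-38.5,160,-80.2)"
```

```text
clock: 11.3
ee_pos: [560.0, -38.0, 45.5]
orientation: [[-0.169, 0.986, 0.002], [0.986, 0.169, -0.0], [-0.001, 0.002, -1.0]]
contact_force: [-1.1, 0.6, 8.7]
gripper_width: 35.7
at [560.  -38.   45.5] jaw 9.73 tilt [ 0.0019 -0.0003] j6 -16.7 w 35.7 F [-1.1  0.6  8.7] t 11.3
turn az 1.5697 shift [  -0.6    0.4 -114.5]
```

```bash
python3 -m crank '[{"gripper":0,"translation":[0,0,0],"rotation":[0,0,0]},{"gripper":0,"translation":[0,0,0],"rotation":[0,0,0]},{"gripper":0,"translation":[0,0,0],"rotation":[0,0,0]},{"gripper":0,"translation":[0,0,-30],"rotation":[0,0,0]},{"gripper":0,"translation":[0,0,-30],"rotation":[0,0,0]},{"gripper":0,"translation":[0,0,0],"rotation":[0,0,0.1744]},{"gripper":0,"translation":[0,0,0],"rotation":[0,0,0.1744]},{"gripper":0,"translation":[0,0,0],"rotation":[0,0,0.1744]},{"gripper":0,"translation":[0,0,0],"rotation":[0,0,0.1744]},{"gripper":0,"translation":[0,0,0],"rotation":[0,0,0.1744]},{"gripper":0,"translation":[0,0,0],"rotation":[0,0,0.1744]},{"gripper":0,"translation":[0,0,0],"rotation":[0,0,0.1744]},{"gripper":0,"translation":[0,0,0],"rotation":[0,0,0.1744]},{"gripper":0,"translation":[0,0,0],"rotation":[0,0,0.1744]},{"gripper":0,"translation":[0,0,0],"rotation":[0,0,0]}]'
python3 -c "
from h import *
d(560,-38,48,-80.2)"
```

```text
clock: 13.18
ee_pos: [559.2, -37.9, 104.2]
orientation: [[0.985, 0.171, -0.0], [0.171, -0.985, 0.0], [-0.0, -0.0, -1.0]]
contact_force: [0.1, -0.5, -0.6]
gripper_width: 85.2
at [559.2 -37.9 104.2] jaw -80.15 tilt [-0.0001  0.    ] j6 73.2 w 85.2 F [ 0.1 -0.5 -0.6] t 13.175
turn az 0.0009 shift [ 0.8  0.2 56.2]
```

```bash
python3 -m crank '[{"gripper":0,"translation":[0,0,30],"rotation":[0,0,0]},{"gripper":0,"translation":[0,0,27],"rotation":[0,0,0]},{"gripper":0,"translation":[0,0,0],"rotation":[0,0,0]},{"gripper":255,"translation":[0,0,0],"rotation":[0,0,0]},{"gripper":255,"translation":[0,0,0],"rotation":[0,0,0]},{"gripper":255,"translation":[0,0,0],"rotation":[0,0,0]},{"gripper":255,"translation":[0,0,0],"rotation":[0,0,0]},{"gripper":255,"translation":[0,0,0],"rotation":[0,0,0]},{"gripper":255,"translation":[0,0,0],"rotation":[0,0,0]}]' 20
python3 -c "
from h import *
d(560,-38,148,-80.2)
print(ctrl.get_state()['ft_torque'])"
```

```text
clock: 14.3
ee_pos: [560.1, -38.9, 48.2]
orientation: [[0.985, 0.171, 0.002], [0.171, -0.985, -0.001], [0.002, 0.001, -1.0]]
contact_force: [-1.6, -11.9, 8.8]
gripper_width: 25.9
at [560.1 -38.9  48.2] jaw -80.17 tilt [ 0.0019 -0.001 ] j6 73.2 w 25.9 F [ -1.6 -11.9   8.8] t 14.3
turn az 0.0005 shift [  0.   -0.9 -99.8]
[-1.60753629  0.15755142 -0.04017775]
```

```bash
python3 -m crank '[{"gripper":255,"translation":[0,2,0],"rotation":[0,0,0]},{"gripper":255,"translation":[0,0,0],"rotation":[0,0,0]},{"gripper":255,"translation":[0,0,0],"rotation":[0,0,0]}]' 80
python3 -m crank '[{"gripper":255,"translation":[0,0,-5],"rotation":[0,0,0]},{"gripper":255,"translation":[0,0,-8],"rotation":[0,0,0]},{"gripper":255,"translation":[0,0,-12],"rotation":[0,0,0]},{"gripper":255,"translation":[0,0,-20],"rotation":[0,0,0]},{"gripper":255,"translation":[0,0,-25],"rotation":[0,0,0]},{"gripper":255,"translation":[0,0,-20],"rotation":[0,0,0]},{"gripper":255,"translation":[0,0,-10],"rotation":[0,0,0]},{"gripper":255,"translation":[0,0,0],"rotation":[0,0,0]},{"gripper":255,"translation":[0,0,0],"rotation":[0,0,0]}]'
python3 -c "
from h import *
d(560,-40,148,-80.2)
T=snap('side','s2.png')
cv2.imwrite('pics/s2c.png',cv2.resize(T[110:330,130:430,::-1],(750,550)))"
```

```text
clock: 14.68
ee_pos: [560.2, -39.7, 48.4]
orientation: [[0.985, 0.171, 0.002], [0.171, -0.985, 0.0], [0.002, 0.0, -1.0]]
contact_force: [-1.4, 4.0, 13.0]
gripper_width: 25.0
clock: 15.8
ee_pos: [559.2, -39.9, 146.7]
orientation: [[0.985, 0.17, -0.001], [0.17, -0.985, 0.0], [-0.001, -0.0, -1.0]]
contact_force: [-0.9, 0.2, -4.8]
gripper_width: 25.2
at [559.2 -39.9 146.7] jaw -80.19 tilt [-0.001   0.0001] j6 73.0 w 25.2 F [-0.9  0.2 -4.8] t 15.8
turn az 0.0001 shift [ 0.8  0.3 -1.3]
```

View pics/s2c.png

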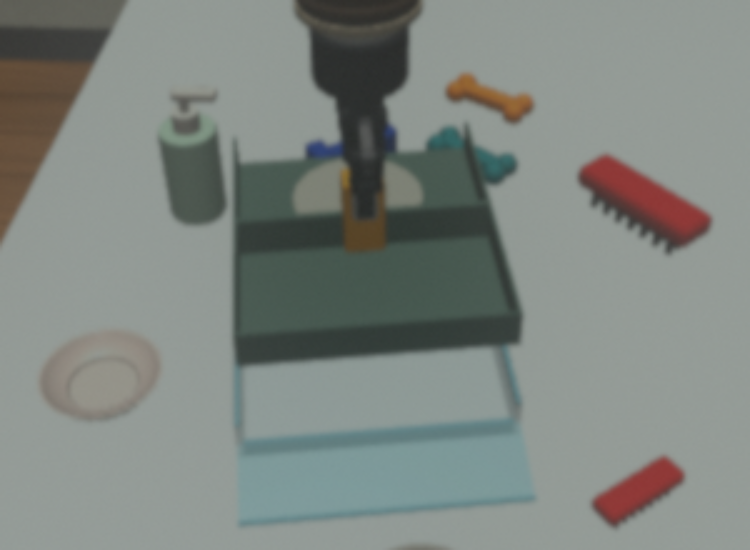

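The insert hangs level in the gripper, clear of the empty tray. I turn it half round.

```bash
python3 -m crank '[{"gripper":255,"translation":[0,0,0],"rotation":[0,0,-0.1745]},{"gripper":255,"translation":[0,0,0],"rotation":[0,0,-0.1745]},{"gripper":255,"translation":[0,0,0],"rotation":[0,0,-0.1745]},{"gripper":255,"translation":[0,0,0],"rotation":[0,0,-0.1745]},{"gripper":255,"translation":[0,0,0],"rotation":[0,0,-0.1745]},{"gripper":255,"translation":[0,0,0],"rotation":[0,0,-0.1745]},{"gripper":255,"translation":[0,0,0],"rotation":[0,0,-0.1745]},{"gripper":255,"translation":[0,0,0],"rotation":[0,0,-0.1745]},{"gripper":255,"translation":[0,0,0],"rotation":[0,0,-0.1745]},{"gripper":255,"translation":[0,0,0],"rotation":[0,0,-0.1745]},{"gripper":255,"translation":[0,0,0],"rotation":[0,0,-0.1745]},{"gripper":255,"translation":[0,0,0],"rotation":[0,0,-0.1745]},{"gripper":255,"translation":[0,0,0],"rotation":[0,0,-0.1745]},{"gripper":255,"translation":[0,0,0],"rotation":[0,0,-0.1745]},{"gripper":255,"translation":[0,0,0],"rotation":[0,0,-0.1745]},{"gripper":255,"translation":[0,0,0],"rotation":[0,0,-0.1745]},{"gripper":255,"translation":[0,0,0],"rotation":[0,0,-0.1745]},{"gripper":255,"translation":[0,0,0],"rotation":[0,0,-0.1745]},{"gripper":255,"translation":[0,0,0],"rotation":[0,0,0]},{"gripper":255,"translation":[0,0,0],"rotation":[0,0,0]}]'
python3 -c "
from h import *
d(559.5,-40.4,47,99.8)"
```

```text
clock: 18.35
ee_pos: [559.4, -39.9, 146.9]
orientation: [[-0.986, -0.166, -0.001], [-0.166, 0.986, 0.0], [0.001, 0.0, -1.0]]
contact_force: [0.1, 0.2, -3.9]
gripper_width: 24.8
at [559.4 -39.9 146.9] jaw 99.53 tilt [-0.0007  0.0001] j6 -106.7 w 24.8 F [ 0.1  0.2 -3.9] t 18.35
turn az -0.0047 shift [-0.  -0.6 99.9]
```

```bash
python3 -m crank '[{"gripper":255,"translation":[0,-0.6,15],"rotation":[0,0,-0.0045]},{"gripper":255,"translation":[0,0,20],"rotation":[0,0,0]},{"gripper":255,"translation":[0,0,15],"rotation":[0,0,0]},{"gripper":255,"translation":[0,0,8],"rotation":[0,0,0]},{"gripper":255,"translation":[0,0,5],"rotation":[0,0,0]},{"gripper":255,"translation":[0,0,3],"rotation":[0,0,0]},{"gripper":255,"translation":[0,0,3],"rotation":[0,0,0]},{"gripper":255,"translation":[0,0,0],"rotation":[0,0,0]}]'
python3 -c "
from h import *
d(559.5,-40.4,48,99.8)"
```

```text
clock: 19.35
ee_pos: [559.8, -40.5, 78.4]
orientation: [[-0.985, -0.174, 0.0], [-0.174, 0.985, -0.0], [-0.0, -0.0, -1.0]]
contact_force: [-0.7, 0.5, -5.3]
gripper_width: 25.1
at [559.8 -40.5  78.4] jaw 100.03 tilt [ 0.0002 -0.0001] j6 -107.3 w 25.1 F [-0.7  0.5 -5.3] t 19.35
turn az 0.0041 shift [ 0.2  0.1 30.4]
```

```bash
python3 -m crank '[{"gripper":255,"translation":[0,0,4],"rotation":[0,0,0.001]},{"gripper":255,"translation":[0,0,4],"rotation":[0,0,0]},{"gripper":255,"translation":[0,0,4],"rotation":[0,0,0]},{"gripper":255,"translation":[0,0,4],"rotation":[0,0,0]},{"gripper":255,"translation":[0,0,4],"rotation":[0,0,0]},{"gripper":255,"translation":[0,0,4],"rotation":[0,0,0]},{"gripper":255,"translation":[0,0,0],"rotation":[0,0,0]}]'
python3 -c "
from h import *
d(559.5,-40.4,48,99.8)"
```

```text
clock: 20.23
ee_pos: [559.5, -40.5, 54.0]
orientation: [[-0.985, -0.173, -0.001], [-0.173, 0.985, 0.0], [0.0, 0.0, -1.0]]
contact_force: [-1.1, 0.0, -4.8]
gripper_width: 25.2
at [559.5 -40.5  54. ] jaw 99.98 tilt [-0.0005  0.0001] j6 -107.2 w 25.2 F [-1.1  0.  -4.8] t 20.225
turn az 0.0031 shift [0.  0.1 6. ]
```

```bash
python3 -m crank '[{"gripper":255,"translation":[0,0,2.5],"rotation":[0,0,0.001]},{"gripper":255,"translation":[0,0,2],"rotation":[0,0,0]},{"gripper":255,"translation":[0,0,1.5],"rotation":[0,0,0]},{"gripper":255,"translation":[0,0,1],"rotation":[0,0,0]},{"gripper":255,"translation":[0,0,0],"rotation":[0,0,0]},{"gripper":255,"translation":[0,0,0],"rotation":[0,0,0]}]'
python3 -c "
from h import *
d(559.5,-40.4,120,99.8)"
```

```text
clock: 20.98
ee_pos: [559.7, -40.5, 48.4]
orientation: [[-0.985, -0.172, 0.001], [-0.172, 0.985, -0.0], [-0.0, -0.0, -1.0]]
contact_force: [-6.6, 0.4, 19.1]
gripper_width: 24.8
at [559.7 -40.5  48.4] jaw 99.91 tilt [ 0.0005 -0.0001] j6 -107.1 w 24.8 F [-6.6  0.4 19.1] t 20.975
turn az 0.002 shift [  0.2   0.1 -71.6]
```

```bash
python3 -m crank '[{"gripper":0,"translation":[0,0,0],"rotation":[0,0,0]},{"gripper":0,"translation":[0,0,0],"rotation":[0,0,0]},{"gripper":0,"translation":[0,0,0],"rotation":[0,0,0]},{"gripper":0,"translation":[0,0,-30],"rotation":[0,0,0]},{"gripper":0,"translation":[0,0,-40],"rotation":[0,0,0]},{"gripper":0,"translation":[0,0,-40],"rotation":[0,0,0]},{"gripper":0,"translation":[0,0,0],"rotation":[0,0,0.1747]},{"gripper":0,"translation":[0,0,0],"rotation":[0,0,0.1747]},{"gripper":0,"translation":[0,0,0],"rotation":[0,0,0.1747]},{"gripper":0,"translation":[0,0,0],"rotation":[0,0,0.1747]},{"gripper":0,"translation":[0,0,0],"rotation":[0,0,0.1747]},{"gripper":0,"translation":[0,0,0],"rotation":[0,0,0.1747]},{"gripper":0,"translation":[0,0,0],"rotation":[0,0,0.1747]},{"gripper":0,"translation":[0,0,0],"rotation":[0,0,0.1747]},{"gripper":0,"translation":[0,0,0],"rotation":[0,0,0.1747]}]'
python3 -m crank '[{"gripper":0,"translation":[45.3,-1.5,0],"rotation":[0,0,0]},{"gripper":0,"translation":[45.3,-1.5,0],"rotation":[0,0,0]},{"gripper":0,"translation":[45.3,-1.5,0],"rotation":[0,0,0]},{"gripper":0,"translation":[45.3,-1.5,0],"rotation":[0,0,0]},{"gripper":0,"translation":[45.3,-1.5,0],"rotation":[0,0,0]},{"gripper":0,"translation":[45.3,-1.5,0],"rotation":[0,0,0]},{"gripper":0,"translation":[45.3,-1.5,0],"rotation":[0,0,0]},{"gripper":0,"translation":[45.3,-1.5,0],"rotation":[0,0,0]},{"gripper":0,"translation":[45.3,-1.5,0],"rotation":[0,0,0]},{"gripper":0,"translation":[0,0,0],"rotation":[0,0,0]}]'
python3 - <<'E'
from h import *
d(477,359,20,9.8)
T=snap('top','t3.png');S=snap('side','s3.png')
c=[cv2.resize(T[115:355,130:450,::-1],(400,300)),cv2.resize(S[110:410,130:430,::-1],(400,400))]
c[0]=cv2.resize(T[165:345,140:440,::-1],(500,300));c[1]=cv2.resize(S[130:410,110:420,::-1],(500,300*28*5//31//5))
cv2.imwrite('pics/c3.png',np.vstack(c))
for n,i in(('top',T),('side',S)):
    for b in blobs(n,i,'yellow',82,20): print(n,b)
    for col in('red','orange','teal','blue'):
        for b in blobs(n,i,col,15,40): print(col,n,b)
    print(ctrl.look_for('bowl',n)[:2])
E
```

```text
clock: 22.85
ee_pos: [559.7, -40.5, 157.2]
orientation: [[-0.165, 0.986, -0.0], [0.986, 0.165, -0.0], [0.0, -0.0, -1.0]]
contact_force: [-0.3, 0.7, 0.5]
gripper_width: 85.5
clock: 24.1
ee_pos: [476.1, 361.7, 157.2]
orientation: [[-0.174, 0.985, 0.0], [0.985, 0.174, 0.001], [0.001, 0.0, -1.0]]
contact_force: [0.2, -0.2, -0.2]
gripper_width: 85.1
at [476.1 361.7 157.2] jaw 10.0 tilt [0.0003 0.0006] j6 24.3 w 85.1 F [ 0.2 -0.2 -0.2] t 24.1
turn az 0.0036 shift [ -2.8   0.5 137.2]
top {'px': (278, 221), 'xy': (557.7, -40.0), 'size': (33, 23), 'ang': 9.9}
red top {'px': (342, 316), 'xy': (287.5, -216.2), 'size': (142, 44), 'ang': -47.3}
red top {'px': (216, 305), 'xy': (327.2, 144.7), 'size': (77, 23), 'ang': 38.1}
red top {'px': (407, 208), 'xy': (600.2, -424.1), 'size': (101, 32), 'ang': -85.7}
orange top {'px': (411, 261), 'xy': (442.0, -426.5), 'size': (101, 44), 'ang': -32.6}
teal top {'px': (371, 254), 'xy': (462.7, -309.6), 'size': (96, 38), 'ang': -36.6}
blue top {'px': (367, 210), 'xy': (598.5, -305.8), 'size': (102, 33), 'ang': 35.9}
[{'box': [152.5, 232.3, 42.6, 39.9], 'p': 0.63}]
side {'px': (271, 216), 'xy': (570.4, -34.7), 'size': (20, 11), 'ang': -84.9}
red side {'px': (385, 306), 'xy': (328.6, 141.6), 'size': (77, 23), 'ang': 38.2}
orange side {'px': (303, 374), 'xy': (484.0, 297.5), 'size': (16, 11), 'ang': 4.2}
orange side {'px': (295, 350), 'xy': (500.7, 252.0), 'size': (20, 13), 'ang': 51.4}
orange side {'px': (271, 230), 'xy': (573.0, -63.4), 'size': (74, 12), 'ang': -81.7}
blue side {'px': (263, 171), 'xy': (615.6, -304.2), 'size': (57, 47), 'ang': 36.3}
[{'box': [266.0, 343.0, 64.4, 55.5], 'p': 0.77}]
```

View pics/c3.png

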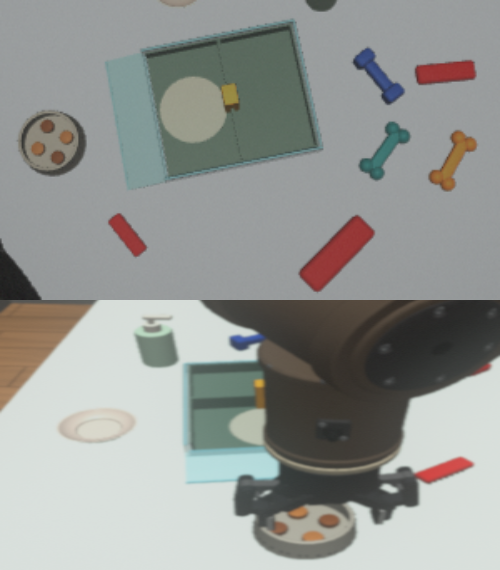

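```bash
cat >> h.py <<'E'
def tr():
    s=ctrl.get_state();p=s['ee_pos']-np.array([559.6,-40.5,0]);X=np.array([.1702,-.9854]);Y=np.array([.9854,.1702]);F=s['contact_force']
    print('TCP tray',(X@p[:2]).round(1),(Y@p[:2]).round(1),'z',p[2].round(1),'F x,y,z',(X@F[:2]).round(1),(Y@F[:2]).round(1),F[2].round(1),'t',s['clock'])
E
python3 -m crank '[{"gripper":0,"translation":[0,-2.5,40],"rotation":[0,0,0.0035]},{"gripper":0,"translation":[0,0,50],"rotation":[0,0,0]},{"gripper":0,"translation":[0,0,40],"rotation":[0,0,0]},{"gripper":0,"translation":[0,0,17],"rotation":[0,0,0]},{"gripper":0,"translation":[-10,0,0],"rotation":[0,0,0]},{"gripper":0,"translation":[-10,0,0],"rotation":[0,0,0]},{"gripper":0,"translation":[-7,0,0],"rotation":[0,0,0]},{"gripper":0,"translation":[-7,0,0],"rotation":[0,0,0]},{"gripper":0,"translation":[-5,0,0],"rotation":[0,0,0]},{"gripper":0,"translation":[-5,0,0],"rotation":[0,0,0]},{"gripper":0,"translation":[-5,0,0],"rotation":[0,0,0]}]'
python3 - <<'E'
from h import *
tr()
T=snap('top','t4.png')
cv2.imwrite('pics/c4.png',cv2.resize(T[190:310,130:290,::-1],(640,480)))
E
```

```text
clock: 25.68
ee_pos: [483.1, 310.4, 10.6]
orientation: [[-0.168, 0.986, 0.001], [0.986, 0.168, 0.001], [0.0, 0.001, -1.0]]
contact_force: [0.6, 5.2, 3.8]
gripper_width: 85.2
TCP tray -358.8 -15.7 z 10.6 F x,y,z -5.0 1.5 3.8 t 25.675
```

View pics/c4.png

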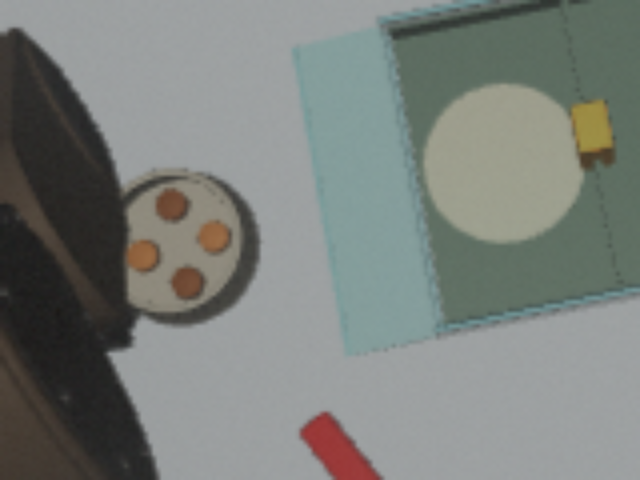

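```bash
python3 -m crank '[{"gripper":0,"translation":[-5,-1.1,0],"rotation":[0,0,0]},{"gripper":0,"translation":[-5,-1.1,0],"rotation":[0,0,0]},{"gripper":0,"translation":[-5,-1.1,0],"rotation":[0,0,0]},{"gripper":0,"translation":[-5,-1.1,0],"rotation":[0,0,0]},{"gripper":0,"translation":[-5,-1.1,0],"rotation":[0,0,0]},{"gripper":0,"translation":[-5,-1.1,0],"rotation":[0,0,0]},{"gripper":0,"translation":[-5,-1.1,0],"rotation":[0,0,0]},{"gripper":0,"translation":[-5,-1.1,0],"rotation":[0,0,0]},{"gripper":0,"translation":[-5,-1.1,0],"rotation":[0,0,0]},{"gripper":0,"translation":[-5,-1.1,0],"rotation":[0,0,0]},{"gripper":0,"translation":[-5,-1.1,0],"rotation":[0,0,0]},{"gripper":0,"translation":[-5,-1.1,0],"rotation":[0,0,0]},{"gripper":0,"translation":[-5,-1.1,0],"rotation":[0,0,0]},{"gripper":0,"translation":[-5,-1.1,0],"rotation":[0,0,0]},{"gripper":0,"translation":[-5,-1.1,0],"rotation":[0,0,0]},{"gripper":0,"translation":[-5,-1.1,0],"rotation":[0,0,0]},{"gripper":0,"translation":[-5,-1.1,0],"rotation":[0,0,0]},{"gripper":0,"translation":[-5,-1.1,0],"rotation":[0,0,0]},{"gripper":0,"translation":[-5,-1.1,0],"rotation":[0,0,0]},{"gripper":0,"translation":[-5,-1.1,0],"rotation":[0,0,0]}]'
python3 -c "
from h import *
tr()
T=snap('top','t5.png')
cv2.imwrite('pics/c5.png',cv2.resize(T[190:310,130:290,::-1],(640,480)))"
```

```text
clock: 28.22
ee_pos: [478.2, 208.5, 10.9]
orientation: [[-0.167, 0.986, 0.002], [0.986, 0.167, 0.001], [0.001, 0.002, -1.0]]
contact_force: [-0.6, 12.4, 12.9]
gripper_width: 85.4
TCP tray -259.2 -37.8 z 10.9 F x,y,z -12.3 1.6 12.9 t 28.225
```

View pics/c5.png

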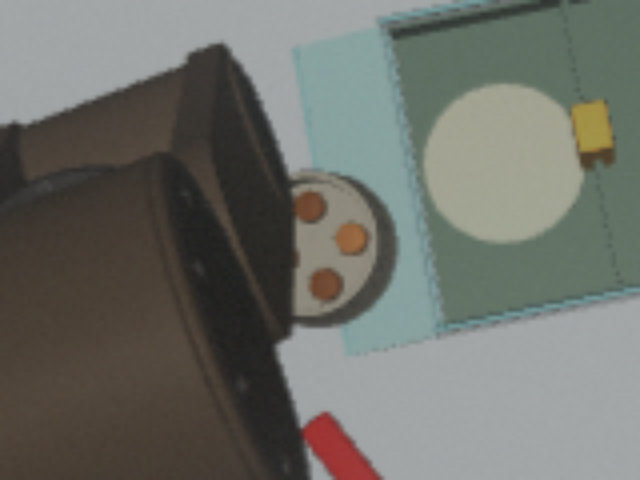

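```bash
python3 -m crank '[{"gripper":0,"translation":[-5,0,-0.5],"rotation":[0,0,0]},{"gripper":0,"translation":[-5,0,-0.5],"rotation":[0,0,0]},{"gripper":0,"translation":[-5,0,-0.5],"rotation":[0,0,0]},{"gripper":0,"translation":[-5,0,-0.5],"rotation":[0,0,0]},{"gripper":0,"translation":[-5,0,-0.5],"rotation":[0,0,0]},{"gripper":0,"translation":[-5,0,-0.5],"rotation":[0,0,0]},{"gripper":0,"translation":[-5,0,-0.5],"rotation":[0,0,0]},{"gripper":0,"translation":[-5,0,-0.5],"rotation":[0,0,0]},{"gripper":0,"translation":[-5,0,-0.5],"rotation":[0,0,0]},{"gripper":0,"translation":[-5,0,-0.5],"rotation":[0,0,0]}]'
python3 -c "
from h import *
tr()
T=snap('top','t6.png')
cv2.imwrite('pics/c6.png',cv2.resize(T[190:310,130:290,::-1],(640,480)))"
```

```text
clock: 29.52
ee_pos: [486.1, 158.4, 15.4]
orientation: [[-0.167, 0.986, 0.0], [0.986, 0.167, 0.0], [0.0, 0.0, -1.0]]
contact_force: [-0.8, 4.1, 0.9]
gripper_width: 85.5
TCP tray -208.5 -38.6 z 15.4 F x,y,z -4.2 -0.1 0.9 t 29.525
```

View pics/c6.png

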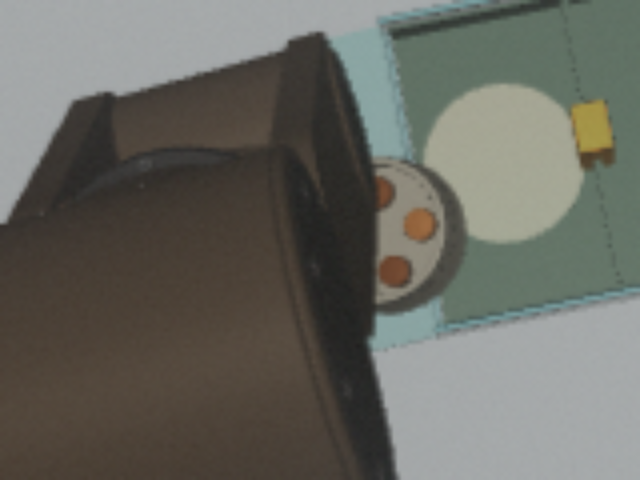

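```bash
python3 -m crank '[{"gripper":0,"translation":[-5,0,-0.3],"rotation":[0,0,0]},{"gripper":0,"translation":[-5,0,-0.3],"rotation":[0,0,0]},{"gripper":0,"translation":[-5,0,-0.3],"rotation":[0,0,0]},{"gripper":0,"translation":[-5,0,-0.3],"rotation":[0,0,0]},{"gripper":0,"translation":[-5,0,-0.3],"rotation":[0,0,0]},{"gripper":0,"translation":[-5,0,-0.3],"rotation":[0,0,0]},{"gripper":0,"translation":[-5,0,0],"rotation":[0,0,0]},{"gripper":0,"translation":[-5,0,0],"rotation":[0,0,0]},{"gripper":0,"translation":[-5,0,0],"rotation":[0,0,0]},{"gripper":0,"translation":[-5,0,0],"rotation":[0,0,0]},{"gripper":0,"translation":[-5,0,0],"rotation":[0,0,0]},{"gripper":0,"translation":[-5,0,0],"rotation":[0,0,0]},{"gripper":0,"translation":[-5,0,0],"rotation":[0,0,0]}]'
python3 -c "
from h import *
tr()
T=snap('top','t7.png')
cv2.imwrite('pics/c7.png',cv2.resize(T[190:310,130:290,::-1],(640,480)))"
```

```text
clock: 31.2
ee_pos: [496.6, 94.1, 16.9]
orientation: [[-0.167, 0.986, -0.001], [0.986, 0.167, -0.0], [-0.0, -0.001, -1.0]]
contact_force: [-0.1, 1.4, -1.9]
gripper_width: 85.4
TCP tray -143.3 -39.2 z 16.9 F x,y,z -1.4 0.1 -1.9 t 31.2
```

View pics/c7.png

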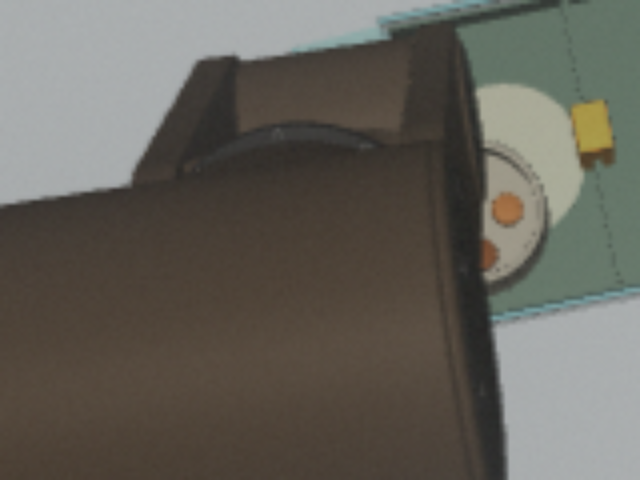

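```bash
python3 -m crank '[{"gripper":0,"translation":[-3,0,0],"rotation":[0,0,0]},{"gripper":0,"translation":[-3,0,0],"rotation":[0,0,0]},{"gripper":0,"translation":[-3,0,0],"rotation":[0,0,0]},{"gripper":0,"translation":[-3,0,0],"rotation":[0,0,0]},{"gripper":0,"translation":[-3,0,0],"rotation":[0,0,0]},{"gripper":0,"translation":[-3,0,0],"rotation":[0,0,0]},{"gripper":0,"translation":[-2,0,0],"rotation":[0,0,0]},{"gripper":0,"translation":[0,0,0],"rotation":[0,0,0]}]'
python3 -c "
from h import *
tr()"
```

```text
clock: 32.25
ee_pos: [500.2, 74.6, 17.1]
orientation: [[-0.167, 0.986, 0.0], [0.986, 0.167, -0.0], [-0.0, 0.0, -1.0]]
contact_force: [0.3, -0.3, -0.4]
gripper_width: 85.0
TCP tray -123.6 -39.0 z 17.1 F x,y,z 0.4 0.3 -0.4 t 32.25
```

```bash
python3 -m crank '[{"gripper":0,"translation":[-2,0,0],"rotation":[0,0,0]},{"gripper":0,"translation":[-1,0,0],"rotation":[0,0,0]},{"gripper":0,"translation":[0,0,0],"rotation":[0,0,0]}]'
python3 -c "
from h import *
tr()"
```

```text
clock: 32.62
ee_pos: [500.6, 71.8, 17.1]
orientation: [[-0.167, 0.986, -0.0], [0.986, 0.167, -0.0], [-0.0, -0.0, -1.0]]
contact_force: [-0.9, 1.5, -1.5]
gripper_width: 85.4
TCP tray -120.7 -39.0 z 17.1 F x,y,z -1.6 -0.6 -1.5 t 32.625
```

```bash
python3 -m crank '[{"gripper":0,"translation":[8,0,0],"rotation":[0,0,0]},{"gripper":0,"translation":[10,0,0],"rotation":[0,0,0]},{"gripper":0,"translation":[0,0,-30],"rotation":[0,0,0]},{"gripper":0,"translation":[0,0,-50],"rotation":[0,0,0]},{"gripper":0,"translation":[0,0,-50],"rotation":[0,0,0]},{"gripper":0,"translation":[0,0,-30],"rotation":[0,0,0]},{"gripper":0,"translation":[-50,16,0],"rotation":[0,0,0]},{"gripper":0,"translation":[-50,16,0],"rotation":[0,0,0]},{"gripper":0,"translation":[-50,0,0],"rotation":[0,0,0]},{"gripper":0,"translation":[-50,0,0],"rotation":[0,0,0]},{"gripper":0,"translation":[-50,0,0],"rotation":[0,0,0]},{"gripper":0,"translation":[-50,0,0],"rotation":[0,0,0]},{"gripper":0,"translation":[-50,0,0],"rotation":[0,0,0]},{"gripper":0,"translation":[-50,0,0],"rotation":[0,0,0]},{"gripper":0,"translation":[-50,0,0],"rotation":[0,0,0]},{"gripper":0,"translation":[-50,0,0],"rotation":[0,0,0]},{"gripper":0,"translation":[0,0,0],"rotation":[0,0,0]}]'
python3 - <<'E'
from h import *
d(600,-420,160,4)
T=snap('top','t8.png');S=snap('side','s8.png')
for n,i in(('top',T),('side',S)):
    for col,z in(('red',28),('orange',13),('teal',13),('blue',20),('yellow',82)):
        for b in blobs(n,i,col,z,40): print(col,n,b)
cv2.imwrite('pics/c8.png',np.vstack([cv2.resize(T[165:285,190:350,::-1],(400,300)),cv2.resize(S[170:330,190:390,::-1],(400,300))]))
E
```

```text
clock: 34.75
ee_pos: [613.2, -400.7, 176.5]
orientation: [[-0.165, 0.986, 0.0], [0.986, 0.165, -0.001], [-0.001, 0.0, -1.0]]
contact_force: [0.5, 0.6, 0.4]
gripper_width: 85.4
at [ 613.2 -400.7  176.5] jaw 9.5 tilt [ 0.0003 -0.0008] j6 -45.0 w 85.4 F [0.5 0.6 0.4] t 34.75
turn az 0.096 shift [-18.4 -14.5  16.5]
red top {'px': (327, 332), 'xy': (248.6, -172.5), 'size': (43, 26), 'ang': 43.8}
blue top {'px': (362, 204), 'xy': (614.2, -294.5), 'size': (63, 34), 'ang': 41.8}
red side {'px': (385, 306), 'xy': (331.1, 150.9), 'size': (74, 21), 'ang': 38.4}
red side {'px': (388, 188), 'xy': (286.0, -225.6), 'size': (139, 42), 'ang': -47.6}
red side {'px': (273, 145), 'xy': (600.1, -417.5), 'size': (95, 24), 'ang': -85.3}
orange side {'px': (275, 227), 'xy': (561.6, -66.5), 'size': (72, 32), 'ang': -82.4}
orange side {'px': (326, 148), 'xy': (445.0, -429.1), 'size': (97, 42), 'ang': -32.2}
blue side {'px': (270, 167), 'xy': (598.7, -314.9), 'size': (99, 35), 'ang': 36.3}
yellow side {'px': (275, 216), 'xy': (559.8, -36.1), 'size': (34, 25), 'ang': 10.2}
```

View pics/c8.png

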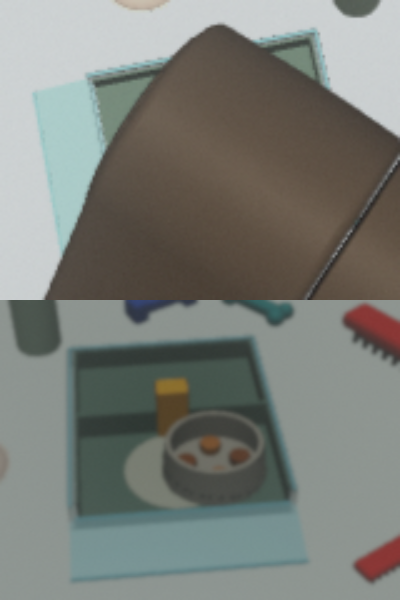

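```bash
python3 -m crank '[{"gripper":0,"translation":[0,0,0],"rotation":[0,0,0.096]},{"gripper":0,"translation":[-18.4,-14.5,30],"rotation":[0,0,0]},{"gripper":0,"translation":[0,0,50],"rotation":[0,0,0]},{"gripper":0,"translation":[0,0,50],"rotation":[0,0,0]},{"gripper":0,"translation":[0,0,27],"rotation":[0,0,0]},{"gripper":0,"translation":[0,0,9],"rotation":[0,0,0]},{"gripper":0,"translation":[0,0,0],"rotation":[0,0,0]},{"gripper":255,"translation":[0,0,0],"rotation":[0,0,0]},{"gripper":255,"translation":[0,0,0],"rotation":[0,0,0]},{"gripper":255,"translation":[0,0,0],"rotation":[0,0,0]},{"gripper":255,"translation":[0,0,0],"rotation":[0,0,0]},{"gripper":255,"translation":[0,0,0],"rotation":[0,0,0]},{"gripper":255,"translation":[0,0,-25],"rotation":[0,0,0]},{"gripper":255,"translation":[0,0,-50],"rotation":[0,0,0]},{"gripper":255,"translation":[0,0,-50],"rotation":[0,0,0]},{"gripper":255,"translation":[0,0,-15],"rotation":[0,0,0]},{"gripper":255,"translation":[0,0,0],"rotation":[0,0,-0.1]}]' 50
cat >> h.py <<'E'
def ins(x,y,z,th=9.8):
    P=np.array([559.6,-40.5])+x*np.array([.1702,-.9854])+y*np.array([.9854,.1702]);d(P[0],P[1],z,th)
E
python3 -c "
from h import *
ins(71,-24,150)
S=snap('side')
for b in blobs('side',S,'red',150): print(b)"
```

```text
clock: 36.98
ee_pos: [600.2, -417.8, 152.7]
orientation: [[-0.173, 0.985, 0.002], [0.985, 0.173, -0.001], [-0.002, 0.002, -1.0]]
contact_force: [-0.4, -0.4, -1.9]
gripper_width: 32.9
at [ 600.2 -417.8  152.7] jaw 9.95 tilt [ 0.0018 -0.0014] j6 -47.2 w 32.9 F [-0.4 -0.4 -1.9] t 36.975
turn az 0.0026 shift [3.077e+02 3.000e-01 2.700e+00]
{'px': (385, 306), 'xy': (358.6, 245.2), 'size': (61, 18), 'ang': 38.2}
{'px': (388, 188), 'xy': (321.8, -64.5), 'size': (115, 34), 'ang': -47.1}
{'px': (272, 101), 'xy': (604.6, -456.6), 'size': (108, 31), 'ang': -80.5}
```

```bash
python3 -m crank '[{"gripper":255,"translation":[30.7,-1.7,0],"rotation":[0,0,0.0025]},{"gripper":255,"translation":[45,0,0],"rotation":[0,0,0]},{"gripper":255,"translation":[50,0,0],"rotation":[0,0,0]},{"gripper":255,"translation":[50,0,0],"rotation":[0,0,0]},{"gripper":255,"translation":[50,0,0],"rotation":[0,0,0]},{"gripper":255,"translation":[45,0,0],"rotation":[0,0,0]},{"gripper":255,"translation":[35,0,0],"rotation":[0,0,0]},{"gripper":255,"translation":[0,0,0],"rotation":[0,0,0]},{"gripper":255,"translation":[0,0,40],"rotation":[0,0,0]},{"gripper":255,"translation":[0,0,40],"rotation":[0,0,0]},{"gripper":255,"translation":[0,0,30],"rotation":[0,0,0]},{"gripper":255,"translation":[0,0,15],"rotation":[0,0,0]},{"gripper":255,"translation":[0,0,7],"rotation":[0,0,0]},{"gripper":255,"translation":[0,0,0],"rotation":[0,0,0]}]'
python3 -c "
from h import *
ins(73,-26,17)"
```

```text
clock: 38.78
ee_pos: [546.8, -116.8, 19.7]
orientation: [[-0.168, 0.986, 0.001], [0.986, 0.168, -0.0], [-0.0, 0.001, -1.0]]
contact_force: [0.1, 1.0, -1.4]
gripper_width: 32.9
at [ 546.8 -116.8   19.7] jaw 9.68 tilt [ 0.0007 -0.0003] j6 -24.8 w 32.9 F [ 0.1  1.  -1.4] t 38.775
turn az -0.0021 shift [ 0.1 -0.4  2.7]
```

```bash
python3 -m crank '[{"gripper":255,"translation":[0,0,3],"rotation":[0,0,0]},{"gripper":255,"translation":[0,0,0],"rotation":[0,0,0]},{"gripper":0,"translation":[0,0,0],"rotation":[0,0,0]},{"gripper":0,"translation":[0,0,0],"rotation":[0,0,0]},{"gripper":0,"translation":[0,0,0],"rotation":[0,0,0]},{"gripper":0,"translation":[0,0,-30],"rotation":[0,0,0]},{"gripper":0,"translation":[0,0,-50],"rotation":[0,0,0]},{"gripper":0,"translation":[0,0,-50],"rotation":[0,0,0]},{"gripper":0,"translation":[0,0,-30],"rotation":[0,0,0]},{"gripper":0,"translation":[0,0,0],"rotation":[0,0,0.17]},{"gripper":0,"translation":[0,0,0],"rotation":[0,0,0.17]},{"gripper":0,"translation":[0,0,0],"rotation":[0,0,0.17]},{"gripper":0,"translation":[0,0,0],"rotation":[0,0,0.17]},{"gripper":0,"translation":[0,0,0],"rotation":[0,0,0.17]},{"gripper":0,"translation":[0,0,0],"rotation":[0,0,0.17]},{"gripper":0,"translation":[0,0,0],"rotation":[0,0,0.091]}]'
python3 - <<'E'
from h import *
d(597,-306,100,-54)
T=snap('top','t9.png');S=snap('side','s9.png')
for n,i in(('top',T),('side',S)):
    for col,z in(('red',28),('orange',13),('teal',13),('blue',20)):
        for b in blobs(n,i,col,z,40): print(col,n,b)
E
```

```text
clock: 40.78
ee_pos: [546.3, -116.3, 175.9]
orientation: [[0.811, 0.585, -0.0], [0.585, -0.811, 0.0], [-0.0, -0.0, -1.0]]
contact_force: [0.0, -0.4, -0.6]
gripper_width: 85.4
at [ 546.3 -116.3  175.9] jaw -54.19 tilt [-0.0003  0.0001] j6 39.1 w 85.4 F [ 0.  -0.4 -0.6] t 40.775
turn az -0.0032 shift [-70.4 183.2  75.9]
red top {'px': (350, 308), 'xy': (307.8, -236.8), 'size': (81, 43), 'ang': -47.3}
orange top {'px': (411, 261), 'xy': (442.5, -426.7), 'size': (101, 43), 'ang': -32.3}
teal top {'px': (370, 255), 'xy': (462.9, -308.9), 'size': (97, 39), 'ang': -37.8}
blue top {'px': (367, 210), 'xy': (597.3, -305.4), 'size': (102, 33), 'ang': 36.1}
red side {'px': (385, 306), 'xy': (331.0, 151.0), 'size': (74, 21), 'ang': 38.2}
red side {'px': (284, 207), 'xy': (548.6, -125.7), 'size': (108, 32), 'ang': -80.8}
red side {'px': (388, 188), 'xy': (286.3, -225.4), 'size': (139, 42), 'ang': -46.7}
orange side {'px': (276, 226), 'xy': (561.5, -83.4), 'size': (98, 40), 'ang': -80.6}
orange side {'px': (325, 148), 'xy': (445.6, -427.8), 'size': (98, 46), 'ang': -33.1}
teal side {'px': (316, 169), 'xy': (464.4, -314.8), 'size': (87, 32), 'ang': -37.0}
blue side {'px': (270, 167), 'xy': (597.8, -315.1), 'size': (101, 36), 'ang': 36.3}
```

```bash
python3 -m crank '[{"gripper":0,"translation":[-17.6,46,0],"rotation":[0,0,-0.003]},{"gripper":0,"translation":[-17.6,46,0],"rotation":[0,0,0]},{"gripper":0,"translation":[-17.6,46,0],"rotation":[0,0,0]},{"gripper":0,"translation":[-17.6,46,0],"rotation":[0,0,0]},{"gripper":0,"translation":[0,0,50],"rotation":[0,0,0]},{"gripper":0,"translation":[0,0,50],"rotation":[0,0,0]},{"gripper":0,"translation":[0,0,40],"rotation":[0,0,0]},{"gripper":0,"translation":[0,0,20],"rotation":[0,0,0]},{"gripper":0,"translation":[0,0,10],"rotation":[0,0,0]},{"gripper":0,"translation":[0,0,0],"rotation":[0,0,0]},{"gripper":255,"translation":[0,0,0],"rotation":[0,0,0]},{"gripper":255,"translation":[0,0,0],"rotation":[0,0,0]},{"gripper":255,"translation":[0,0,0],"rotation":[0,0,0]},{"gripper":255,"translation":[0,0,0],"rotation":[0,0,0]},{"gripper":255,"translation":[0,0,0],"rotation":[0,0,0]},{"gripper":255,"translation":[0,0,0],"rotation":[0,0,0]}]'
python3 -c "
from h import *
d(597.5,-307,5,-54)"
```

```text
clock: 42.88
ee_pos: [598.4, -306.6, 6.7]
orientation: [[0.807, 0.591, 0.001], [0.591, -0.807, -0.0], [0.0, 0.001, -1.0]]
contact_force: [-0.9, 1.2, 7.6]
gripper_width: 21.4
at [ 598.4 -306.6    6.7] jaw -53.77 tilt [ 0.0005 -0.0003] j6 24.1 w 21.4 F [-0.9  1.2  7.6] t 42.875
turn az 0.0041 shift [-1.  -0.2  1.7]
```

```bash
python3 -m crank '[{"gripper":255,"translation":[0,0,-25],"rotation":[0,0,0]},{"gripper":255,"translation":[0,0,-50],"rotation":[0,0,0]},{"gripper":255,"translation":[0,0,-50],"rotation":[0,0,0]},{"gripper":255,"translation":[0,0,-20],"rotation":[0,0,0]},{"gripper":255,"translation":[0,0,0],"rotation":[0,0,-0.1586]},{"gripper":255,"translation":[0,0,0],"rotation":[0,0,-0.1586]},{"gripper":255,"translation":[0,0,0],"rotation":[0,0,-0.1586]},{"gripper":255,"translation":[0,0,0],"rotation":[0,0,-0.1586]},{"gripper":255,"translation":[0,0,0],"rotation":[0,0,-0.1586]},{"gripper":255,"translation":[0,0,0],"rotation":[0,0,-0.1586]},{"gripper":255,"translation":[0,0,0],"rotation":[0,0,-0.1586]},{"gripper":255,"translation":[0,0,0],"rotation":[0,0,0]}]'
python3 -c "
from h import *
ins(72,31,15.5)"
```

```text
clock: 44.38
ee_pos: [597.8, -306.2, 150.4]
orientation: [[-0.17, 0.985, -0.001], [0.985, 0.17, 0.001], [0.001, -0.001, -1.0]]
contact_force: [0.6, -0.3, -1.8]
gripper_width: 21.4
at [ 597.8 -306.2  150.4] jaw 9.81 tilt [-0.001   0.0006] j6 -39.5 w 21.4 F [ 0.6 -0.3 -1.8] t 44.375
turn az 0.0001 shift [196.3  38.6 134.9]
```

```bash
python3 -m crank '[{"gripper":255,"translation":[36.3,6.6,0],"rotation":[0,0,0]},{"gripper":255,"translation":[40,8,0],"rotation":[0,0,0]},{"gripper":255,"translation":[40,8,0],"rotation":[0,0,0]},{"gripper":255,"translation":[40,8,0],"rotation":[0,0,0]},{"gripper":255,"translation":[40,8,0],"rotation":[0,0,0]},{"gripper":255,"translation":[0,0,0],"rotation":[0,0,0]},{"gripper":255,"translation":[0,0,40],"rotation":[0,0,0]},{"gripper":255,"translation":[0,0,40],"rotation":[0,0,0]},{"gripper":255,"translation":[0,0,28],"rotation":[0,0,0]},{"gripper":255,"translation":[0,0,15],"rotation":[0,0,0]},{"gripper":255,"translation":[0,0,8],"rotation":[0,0,0]},{"gripper":255,"translation":[0,0,3.5],"rotation":[0,0,0]},{"gripper":255,"translation":[0,0,0],"rotation":[0,0,0]}]'
python3 -c "
from h import *
ins(72,31,15.5)"
```

```text
clock: 46.0
ee_pos: [603.1, -106.6, 17.2]
orientation: [[-0.171, 0.985, 0.001], [0.985, 0.171, -0.0], [-0.0, 0.001, -1.0]]
contact_force: [0.7, 0.2, -1.3]
gripper_width: 21.1
at [ 603.1 -106.6   17.2] jaw 9.83 tilt [ 0.0009 -0.0002] j6 -22.7 w 21.1 F [ 0.7  0.2 -1.3] t 46.0
turn az 0.0004 shift [ 0.5 -0.6  1.7]
```

```bash
python3 -m crank '[{"gripper":145,"translation":[0,0,0],"rotation":[0,0,0]},{"gripper":145,"translation":[0,0,0],"rotation":[0,0,0]},{"gripper":145,"translation":[0,0,-15],"rotation":[0,0,0]},{"gripper":145,"translation":[0,0,-30],"rotation":[0,0,0]},{"gripper":0,"translation":[0,0,-50],"rotation":[0,0,0]},{"gripper":0,"translation":[0,0,-40],"rotation":[0,0,0]},{"gripper":0,"translation":[0,0,0],"rotation":[0,0,-0.16]},{"gripper":0,"translation":[0,0,0],"rotation":[0,0,-0.16]},{"gripper":0,"translation":[0,0,0],"rotation":[0,0,-0.16]},{"gripper":0,"translation":[0,0,0],"rotation":[0,0,-0.16]},{"gripper":0,"translation":[0,0,0],"rotation":[0,0,-0.114]},{"gripper":0,"translation":[0,0,0],"rotation":[0,0,0]}]'
python3 - <<'E'
from h import *
d(463,-310,5,53)
T=snap('top','t10.png');S=snap('side','s10.png')
for n,i in(('top',T),('side',S)):
    for col,z in(('red',28),('orange',13),('teal',13),('blue',28)):
        for b in blobs(n,i,col,z,40): print(col,n,b)
E
```

```text
clock: 47.5
ee_pos: [602.8, -106.4, 152.6]
orientation: [[-0.799, 0.602, 0.001], [0.602, 0.799, -0.0], [-0.001, 0.0, -1.0]]
contact_force: [-0.9, 0.2, -0.1]
gripper_width: 85.5
at [ 602.8 -106.4  152.6] jaw 53.01 tilt [ 0.0008 -0.0002] j6 -65.9 w 85.5 F [-0.9  0.2 -0.1] t 47.5
turn az 0.0002 shift [ -10.9 -246.7  147.6]
red top {'px': (350, 309), 'xy': (300.5, -228.9), 'size': (103, 43), 'ang': -47.3}
orange top {'px': (411, 261), 'xy': (442.4, -426.9), 'size': (101, 43), 'ang': -32.6}
teal top {'px': (370, 255), 'xy': (462.6, -309.5), 'size': (97, 39), 'ang': -38.7}
red side {'px': (385, 306), 'xy': (331.0, 151.0), 'size': (74, 21), 'ang': 38.2}
red side {'px': (284, 207), 'xy': (548.7, -125.8), 'size': (108, 32), 'ang': -80.8}
red side {'px': (388, 188), 'xy': (286.5, -225.2), 'size': (139, 42), 'ang': -47.1}
orange side {'px': (276, 226), 'xy': (562.2, -81.1), 'size': (103, 37), 'ang': -86.0}
orange side {'px': (326, 148), 'xy': (444.6, -428.8), 'size': (98, 42), 'ang': -32.2}
blue side {'px': (260, 211), 'xy': (606.6, -115.0), 'size': (113, 31), 'ang': -82.4}
```

```bash
python3 -m crank '[{"gripper":0,"translation":[-2.2,-49.3,0],"rotation":[0,0,0]},{"gripper":0,"translation":[-2.2,-49.3,0],"rotation":[0,0,0]},{"gripper":0,"translation":[-2.2,-49.3,0],"rotation":[0,0,0]},{"gripper":0,"translation":[-2.2,-49.3,0],"rotation":[0,0,0]},{"gripper":0,"translation":[-2.2,-49.3,0],"rotation":[0,0,0]},{"gripper":0,"translation":[0,0,45],"rotation":[0,0,0]},{"gripper":0,"translation":[0,0,45],"rotation":[0,0,0]},{"gripper":0,"translation":[0,0,35],"rotation":[0,0,0]},{"gripper":0,"translation":[0,0,17],"rotation":[0,0,0]},{"gripper":0,"translation":[0,0,7],"rotation":[0,0,0]},{"gripper":0,"translation":[0,0,0],"rotation":[0,0,0]},{"gripper":255,"translation":[0,0,0],"rotation":[0,0,0]},{"gripper":255,"translation":[0,0,0],"rotation":[0,0,0]},{"gripper":255,"translation":[0,0,0],"rotation":[0,0,0]},{"gripper":255,"translation":[0,0,0],"rotation":[0,0,0]},{"gripper":255,"translation":[0,0,0],"rotation":[0,0,0]},{"gripper":255,"translation":[0,0,0],"rotation":[0,0,0]}]'
python3 -c "
from h import *
d(463,-309.5,4,53)"
```

```text
clock: 49.72
ee_pos: [463.5, -310.2, 3.0]
orientation: [[-0.799, 0.601, 0.0], [0.601, 0.799, -0.0], [-0.001, -0.0, -1.0]]
contact_force: [-1.1, 0.3, 7.3]
gripper_width: 21.2
at [ 463.5 -310.2    3. ] jaw 53.05 tilt [ 0.0005 -0.0004] j6 -90.0 w 21.2 F [-1.1  0.3  7.3] t 49.725
turn az 0.0009 shift [ 0.8  0.3 -1. ]
```

```bash
python3 -m crank '[{"gripper":255,"translation":[0,0,-25],"rotation":[0,0,0]},{"gripper":255,"translation":[0,0,-45],"rotation":[0,0,0]},{"gripper":255,"translation":[0,0,-50],"rotation":[0,0,0]},{"gripper":255,"translation":[0,0,-20],"rotation":[0,0,0]},{"gripper":255,"translation":[0,0,0],"rotation":[0,0,0.151]},{"gripper":255,"translation":[0,0,0],"rotation":[0,0,0.151]},{"gripper":255,"translation":[0,0,0],"rotation":[0,0,0.151]},{"gripper":255,"translation":[0,0,0],"rotation":[0,0,0.151]},{"gripper":255,"translation":[0,0,0],"rotation":[0,0,0.151]},{"gripper":255,"translation":[0,0,0],"rotation":[0,0,0]}]'
python3 -c "
from h import *
ins(71,-79,12)"
```

```text
clock: 50.98
ee_pos: [463.1, -309.9, 142.6]
orientation: [[-0.171, 0.985, -0.0], [0.985, 0.171, 0.0], [0.0, -0.0, -1.0]]
contact_force: [-0.4, -0.1, -0.5]
gripper_width: 21.0
at [ 463.1 -309.9  142.6] jaw 9.83 tilt [-0.0001  0.0001] j6 -46.7 w 21.0 F [-0.4 -0.1 -0.5] t 50.975
turn az 0.0005 shift [178.1  61.9 130.6]
```

```bash
python3 -m crank '[{"gripper":255,"translation":[28.1,12,0],"rotation":[0,0,0]},{"gripper":255,"translation":[40,13,0],"rotation":[0,0,0]},{"gripper":255,"translation":[40,13,0],"rotation":[0,0,0]},{"gripper":255,"translation":[40,13,0],"rotation":[0,0,0]},{"gripper":255,"translation":[30,10.9,0],"rotation":[0,0,0]},{"gripper":255,"translation":[0,0,0],"rotation":[0,0,0]},{"gripper":255,"translation":[0,0,40],"rotation":[0,0,0]},{"gripper":255,"translation":[0,0,40],"rotation":[0,0,0]},{"gripper":255,"translation":[0,0,20],"rotation":[0,0,0]},{"gripper":255,"translation":[0,0,10],"rotation":[0,0,0]},{"gripper":255,"translation":[0,0,0],"rotation":[0,0,0]}]'
python3 -c "
from h import *
ins(71,-79,12)"
```

```text
clock: 52.35
ee_pos: [493.8, -124.4, 32.4]
orientation: [[-0.171, 0.985, -0.001], [0.985, 0.171, 0.0], [0.0, -0.001, -1.0]]
contact_force: [-0.1, -0.3, -0.8]
gripper_width: 21.2
at [ 493.8 -124.4   32.4] jaw 9.83 tilt [-0.0006  0.0002] j6 -27.4 w 21.2 F [-0.1 -0.3 -0.8] t 52.35
turn az 0.0006 shift [ 0.4  0.1 20.4]
```

```bash
python3 -m crank '[{"gripper":255,"translation":[0,0.5,10],"rotation":[0,0,0]},{"gripper":255,"translation":[0,0,6],"rotation":[0,0,0]},{"gripper":255,"translation":[0,0,4],"rotation":[0,0,0]},{"gripper":255,"translation":[0,0,0],"rotation":[0,0,0]},{"gripper":175,"translation":[0,0,0],"rotation":[0,0,0]},{"gripper":175,"translation":[0,0,0],"rotation":[0,0,0]},{"gripper":175,"translation":[0,0,-8],"rotation":[0,0,0]},{"gripper":175,"translation":[0,0,-20],"rotation":[0,0,0]},{"gripper":0,"translation":[0,0,-50],"rotation":[0,0,0]},{"gripper":0,"translation":[0,0,-60],"rotation":[0,0,0]},{"gripper":0,"translation":[0,0,0],"rotation":[0,0,-0.17]},{"gripper":0,"translation":[0,0,0],"rotation":[0,0,-0.17]},{"gripper":0,"translation":[0,0,0],"rotation":[0,0,-0.17]},{"gripper":0,"translation":[0,0,0],"rotation":[0,0,-0.17]},{"gripper":0,"translation":[0,0,0],"rotation":[0,0,-0.15]},{"gripper":0,"translation":[0,0,0],"rotation":[0,0,0]}]'
python3 - <<'E'
from h import *
d(443,-427,5,57.5)
T=snap('top','t11.png');S=snap('side','s11.png')
for n,i in(('top',T),('side',S)):
    for col,z in(('red',28),('orange',13),('teal',18),('blue',28)):
        for b in blobs(n,i,col,z,40): print(col,n,b)
E
```

```text
clock: 54.35
ee_pos: [494.5, -123.9, 151.1]
orientation: [[-0.841, 0.54, 0.0], [0.54, 0.841, -0.0], [-0.0, 0.0, -1.0]]
contact_force: [0.7, 0.4, 0.1]
gripper_width: 85.5
at [ 494.5 -123.9  151.1] jaw 57.3 tilt [ 0.0004 -0.0001] j6 -74.8 w 85.5 F [0.7 0.4 0.1] t 54.35
turn az -0.0035 shift [-119.5 -283.3  146.1]
red top {'px': (351, 309), 'xy': (303.2, -231.9), 'size': (95, 43), 'ang': -47.3}
orange top {'px': (411, 261), 'xy': (442.6, -426.5), 'size': (101, 43), 'ang': -31.9}
red side {'px': (385, 306), 'xy': (331.0, 151.0), 'size': (74, 21), 'ang': 38.2}
red side {'px': (284, 207), 'xy': (548.7, -125.8), 'size': (108, 31), 'ang': -80.5}
red side {'px': (388, 188), 'xy': (286.2, -225.9), 'size': (139, 42), 'ang': -47.1}
orange side {'px': (276, 226), 'xy': (563.6, -82.7), 'size': (99, 34), 'ang': -85.9}
orange side {'px': (333, 151), 'xy': (427.2, -412.5), 'size': (57, 42), 'ang': -17.7}
teal side {'px': (305, 211), 'xy': (496.6, -134.1), 'size': (94, 37), 'ang': -78.7}
blue side {'px': (260, 210), 'xy': (606.6, -115.1), 'size': (113, 31), 'ang': -82.4}
```

```bash
python3 -m crank '[{"gripper":0,"translation":[-17.1,-40.5,0],"rotation":[0,0,-0.0035]},{"gripper":0,"translation":[-17.1,-40.5,0],"rotation":[0,0,0]},{"gripper":0,"translation":[-17.1,-40.5,0],"rotation":[0,0,0]},{"gripper":0,"translation":[-17.1,-40.5,0],"rotation":[0,0,0]},{"gripper":0,"translation":[-17.1,-40.5,0],"rotation":[0,0,0]},{"gripper":0,"translation":[-17.1,-40.5,0],"rotation":[0,0,0]},{"gripper":0,"translation":[-17.1,-40.5,0],"rotation":[0,0,0]},{"gripper":0,"translation":[0,0,45],"rotation":[0,0,0]},{"gripper":0,"translation":[0,0,45],"rotation":[0,0,0]},{"gripper":0,"translation":[0,0,33],"rotation":[0,0,0]},{"gripper":0,"translation":[0,0,17],"rotation":[0,0,0]},{"gripper":0,"translation":[0,0,8],"rotation":[0,0,0]},{"gripper":0,"translation":[0,0,0],"rotation":[0,0,0]},{"gripper":255,"translation":[0,0,0],"rotation":[0,0,0]},{"gripper":255,"translation":[0,0,0],"rotation":[0,0,0]},{"gripper":255,"translation":[0,0,0],"rotation":[0,0,0]},{"gripper":255,"translation":[0,0,0],"rotation":[0,0,0]},{"gripper":255,"translation":[0,0,0],"rotation":[0,0,0]},{"gripper":255,"translation":[0,0,0],"rotation":[0,0,0]}]'
python3 -c "
from h import *
d(442.6,-426.5,4,9.8)"
```

```text
clock: 56.82
ee_pos: [443.4, -427.5, 3.1]
orientation: [[-0.844, 0.537, 0.0], [0.537, 0.844, -0.0], [-0.001, -0.0, -1.0]]
contact_force: [-1.0, 2.6, 6.8]
gripper_width: 20.7
at [ 443.4 -427.5    3.1] jaw 57.54 tilt [ 0.0004 -0.0004] j6 -104.3 w 20.7 F [-1.   2.6  6.8] t 56.825
turn az 0.8333 shift [ 1.1 -0.6 -0.9]
```

```bash
python3 -m crank '[{"gripper":255,"translation":[0,0,-25],"rotation":[0,0,0]},{"gripper":255,"translation":[0,0,-45],"rotation":[0,0,0]},{"gripper":255,"translation":[0,0,-50],"rotation":[0,0,0]},{"gripper":255,"translation":[0,0,-20],"rotation":[0,0,0]},{"gripper":255,"translation":[0,0,0],"rotation":[0,0,0.1666]},{"gripper":255,"translation":[0,0,0],"rotation":[0,0,0.1666]},{"gripper":255,"translation":[0,0,0],"rotation":[0,0,0.1666]},{"gripper":255,"translation":[0,0,0],"rotation":[0,0,0.1666]},{"gripper":255,"translation":[0,0,0],"rotation":[0,0,0.1666]},{"gripper":255,"translation":[0,0,0],"rotation":[0,0,0]}]'
python3 -c "
from h import *
ins(71,80,12)"
```

```text
clock: 58.08
ee_pos: [443.1, -427.3, 142.6]
orientation: [[-0.171, 0.985, -0.0], [0.985, 0.171, 0.0], [0.0, -0.0, -1.0]]
contact_force: [-0.1, -0.2, -0.3]
gripper_width: 21.1
at [ 443.1 -427.3  142.6] jaw 9.86 tilt [-0.0001  0.0001] j6 -56.6 w 21.1 F [-0.1 -0.2 -0.3] t 58.075
turn az 0.001 shift [290.3 260.7 130.6]
```

```bash
python3 -m crank '[{"gripper":255,"translation":[20.3,20.7,0],"rotation":[0,0,0]},{"gripper":255,"translation":[30,28,0],"rotation":[0,0,0]},{"gripper":255,"translation":[40,35,0],"rotation":[0,0,0]},{"gripper":255,"translation":[40,35,0],"rotation":[0,0,0]},{"gripper":255,"translation":[40,35,0],"rotation":[0,0,0]},{"gripper":255,"translation":[40,35,0],"rotation":[0,0,0]},{"gripper":255,"translation":[40,37,0],"rotation":[0,0,0]},{"gripper":255,"translation":[40,35,0],"rotation":[0,0,0]},{"gripper":255,"translation":[0,0,0],"rotation":[0,0,0.001]},{"gripper":255,"translation":[0,0,40],"rotation":[0,0,0]},{"gripper":255,"translation":[0,0,40],"rotation":[0,0,0]},{"gripper":255,"translation":[0,0,20],"rotation":[0,0,0]},{"gripper":255,"translation":[0,0,10],"rotation":[0,0,0]},{"gripper":255,"translation":[0,0,0],"rotation":[0,0,0]}]'
python3 -c "
from h import *
ins(71,79,12)"
```

```text
clock: 59.82
ee_pos: [650.7, -97.1, 32.8]
orientation: [[-0.17, 0.985, -0.0], [0.985, 0.17, -0.0], [-0.0, -0.0, -1.0]]
contact_force: [-0.0, 0.1, -0.7]
gripper_width: 20.9
at [650.7 -97.1  32.8] jaw 9.78 tilt [-0. -0.] j6 -20.9 w 20.9 F [-0.   0.1 -0.7] t 59.825
turn az -0.0003 shift [ 0.3 -1.1 20.8]
```

Place it, rise, then swing out to the left, away from the tray, for a final look.

```bash
python3 -m crank '[{"gripper":255,"translation":[0,-1,10],"rotation":[0,0,0]},{"gripper":255,"translation":[0,0,6],"rotation":[0,0,0]},{"gripper":255,"translation":[0,0,4],"rotation":[0,0,0]},{"gripper":255,"translation":[0,0,0],"rotation":[0,0,0]},{"gripper":175,"translation":[0,0,0],"rotation":[0,0,0]},{"gripper":175,"translation":[0,0,0],"rotation":[0,0,0]},{"gripper":175,"translation":[0,0,-8],"rotation":[0,0,0]},{"gripper":175,"translation":[0,0,-20],"rotation":[0,0,0]},{"gripper":0,"translation":[0,0,-50],"rotation":[0,0,0]},{"gripper":0,"translation":[0,0,-60],"rotation":[0,0,0]},{"gripper":0,"translation":[0,-55,-25],"rotation":[0,0,0]},{"gripper":0,"translation":[0,-55,0],"rotation":[0,0,0]}]'
python3 -m crank '[{"gripper":0,"translation":[45,-10,0],"rotation":[0,0,0]},{"gripper":0,"translation":[50,0,0],"rotation":[0,0,0]},{"gripper":0,"translation":[50,0,0],"rotation":[0,0,0]},{"gripper":0,"translation":[50,0,0],"rotation":[0,0,0]},{"gripper":0,"translation":[50,0,0],"rotation":[0,0,0]},{"gripper":0,"translation":[50,0,0],"rotation":[0,0,0]},{"gripper":0,"translation":[50,0,0],"rotation":[0,0,0]},{"gripper":0,"translation":[50,-5,0],"rotation":[0,0,0]},{"gripper":0,"translation":[50,-5,0],"rotation":[0,0,0]},{"gripper":0,"translation":[50,-5,0],"rotation":[0,0,0]},{"gripper":0,"translation":[0,0,0],"rotation":[0,0,0]}]'
python3 - <<'E'
from h import *
T=snap('top','t12.png');S=snap('side','s12.png')
for n,i in(('top',T),('side',S)):
    for col,z in(('red',28),('orange',18),('teal',18),('blue',28),('yellow',82)):
        for b in blobs(n,i,col,z,40): print(col,n,b)
    for l in('bottle','key_dish'): print(l,n,[[round(float(x)) for x in q['box']] for q in ctrl.look_for(l,n)[:1]])
cv2.imwrite('pics/c12.png',cv2.resize(T[160:295,190:350,::-1],(711,600),interpolation=cv2.INTER_CUBIC))
E
```

```text
clock: 61.32
ee_pos: [541.5, -116.1, 179.2]
orientation: [[-0.17, 0.985, 0.005], [0.985, 0.17, -0.002], [-0.002, 0.005, -1.0]]
contact_force: [-0.5, -0.9, -0.5]
gripper_width: 85.0
clock: 62.7
ee_pos: [431.9, 371.1, 177.1]
orientation: [[-0.173, 0.985, 0.002], [0.985, 0.173, 0.002], [0.001, 0.002, -1.0]]
contact_force: [-0.8, -0.6, 0.6]
gripper_width: 85.5
red top {'px': (342, 316), 'xy': (287.5, -214.8), 'size': (141, 43), 'ang': -47.3}
red top {'px': (216, 305), 'xy': (326.9, 143.0), 'size': (76, 23), 'ang': 37.9}
red top {'px': (306, 227), 'xy': (547.0, -121.3), 'size': (102, 32), 'ang': -80.0}
orange top {'px': (296, 195), 'xy': (649.2, -96.5), 'size': (103, 44), 'ang': -80.4}
teal top {'px': (307, 246), 'xy': (494.1, -123.4), 'size': (97, 40), 'ang': -79.8}
blue top {'px': (300, 209), 'xy': (603.4, -106.1), 'size': (103, 34), 'ang': -80.0}
yellow top {'px': (278, 221), 'xy': (557.6, -39.7), 'size': (33, 24), 'ang': 10.0}
bottle top [[322, 144, 23, 28]]
key_dish top [[230, 139, 34, 30]]
red side {'px': (394, 302), 'xy': (314.0, 142.0), 'size': (38, 11), 'ang': 42.4}
red side {'px': (284, 207), 'xy': (548.6, -125.7), 'size': (108, 32), 'ang': -80.8}
orange side {'px': (276, 226), 'xy': (561.7, -75.7), 'size': (102, 36), 'ang': -86.0}
orange side {'px': (241, 215), 'xy': (652.2, -107.2), 'size': (101, 43), 'ang': -80.8}
teal side {'px': (305, 211), 'xy': (494.2, -135.7), 'size': (100, 41), 'ang': -82.0}
blue side {'px': (260, 210), 'xy': (606.7, -116.3), 'size': (111, 31), 'ang': -82.4}
yellow side {'px': (275, 216), 'xy': (560.6, -37.0), 'size': (31, 24), 'ang': 4.2}
bottle side [[194, 146, 26, 53]]
key_dish side [[146, 243, 47, 35]]
```

View pics/c12.png

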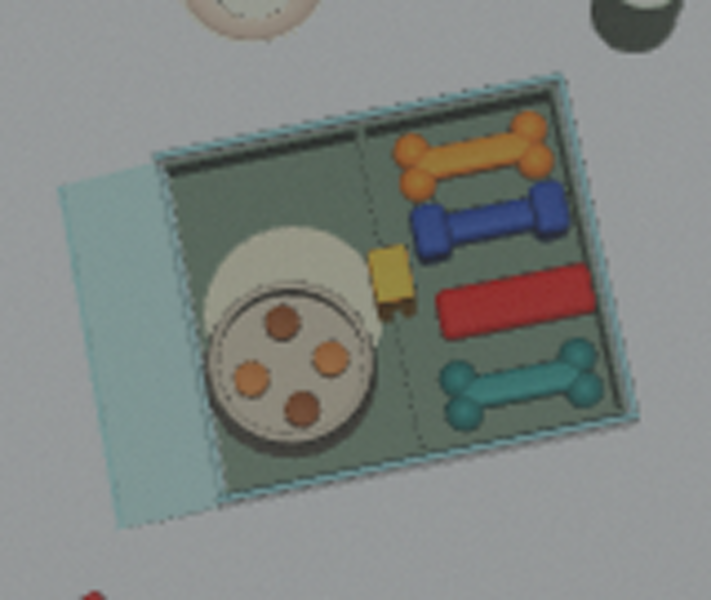

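Run:
```python
from h import *
X=np.array([.1702,-.9854]);Y=np.array([.9854,.1702]);c=np.array([559.6,-40.5])
p=ray('top',190+292/4.444,160+366/4.444,56)[:2]-c;print('bowl tray xy',X@p,Y@p)
p=ray('top',190+391/4.444,160+267/4.444,82)[:2]-c;print('pillar',X@p,Y@p)
T=cv2.imread('pics/t12.png');S=cv2.imread('pics/s12.png')
for bx in(-71,-76,-81):   # overlay on the side view: foot circle for candidate x
    P=np.array([[*(c+X*(bx+58*np.cos(a))+Y*(-38+58*np.sin(a))),8] for a in np.linspace(0,6.28,200)]);q=np.rint(proj('side',P)*4).astype(int)
    S4=cv2.resize(S,None,fx=4,fy=4) if bx==-71 else S4
    cv2.polylines(S4,[q],True,(0,255,0) if bx==-71 else (0,0,255) if bx==-76 else(255,0,0),1)
    R=np.array([[*(c+X*(bx+53*np.cos(a))+Y*(-38+53*np.sin(a))),56] for a in np.linspace(0,6.28,200)]);cv2.polylines(S4,[np.rint(proj('side',R)*4).astype(int)],True,(0,255,0) if bx==-71 else (0,0,255) if bx==-76 else(255,0,0),1)
cv2.imwrite('pics/c13.png',S4[850:1350,820:1500])
```

```text
bowl tray xy -73.73019526675866 -45.527057948372985
pillar 1.058020838889362 0.7861404471784951
```

View pics/c13.png

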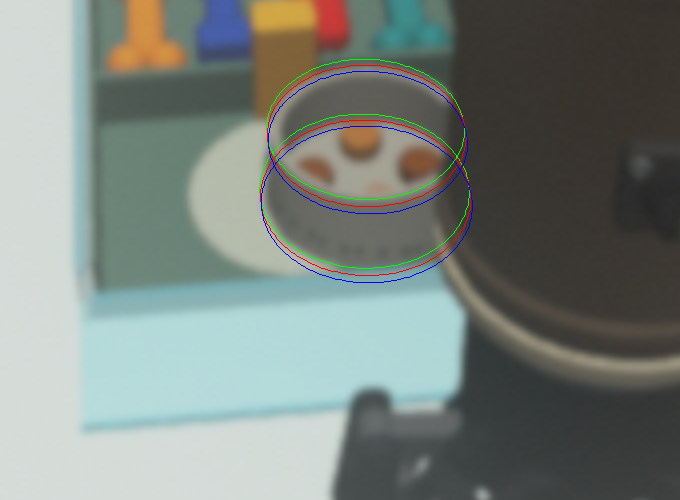

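The bowl appears flat at tray x ≈ -74. That is close to the lip limit of -75, so I nudge it 4 mm further in.

```bash
python3 -c "
from h import *
ins(-150,-40,17)"
```

```text
at [433. 367. 176.] jaw 9.69 tilt [0.0002 0.0001] j6 27.5 w 85.3 F [-0.4 -0.6 -0.5] t 63.0
turn az -0.0019 shift [-273.1   15.4  159. ]
```

```bash
python3 -m crank '[{"gripper":0,"translation":[-33.1,5.4,0],"rotation":[0,0,-0.0019]},{"gripper":0,"translation":[-40,5,0],"rotation":[0,0,0]},{"gripper":0,"translation":[-50,5,0],"rotation":[0,0,0]},{"gripper":0,"translation":[-50,0,0],"rotation":[0,0,0]},{"gripper":0,"translation":[-50,0,0],"rotation":[0,0,0]},{"gripper":0,"translation":[-50,0,0],"rotation":[0,0,0]},{"gripper":0,"translation":[0,0,0],"rotation":[0,0,0]},{"gripper":0,"translation":[0,0,50],"rotation":[0,0,0]},{"gripper":0,"translation":[0,0,50],"rotation":[0,0,0]},{"gripper":0,"translation":[0,0,40],"rotation":[0,0,0]},{"gripper":0,"translation":[0,0,19],"rotation":[0,0,0]},{"gripper":0,"translation":[-8,0,0],"rotation":[0,0,0]},{"gripper":0,"translation":[-8,0,0],"rotation":[0,0,0]},{"gripper":0,"translation":[-6,0,0],"rotation":[0,0,0]},{"gripper":0,"translation":[-4,0,0],"rotation":[0,0,0]},{"gripper":0,"translation":[0,0,0],"rotation":[0,0,0]}]'
python3 -c "
from h import *
tr()"
```

```text
clock: 65.0
ee_pos: [499.4, 75.6, 17.0]
orientation: [[-0.171, 0.985, 0.001], [0.985, 0.171, 0.0], [-0.0, 0.001, -1.0]]
contact_force: [-0.4, 1.5, -0.2]
gripper_width: 85.4
TCP tray -124.6 -39.6 z 17.0 F x,y,z -1.6 -0.1 -0.2 t 65.0
```

```bash
python3 -m crank '[{"gripper":0,"translation":[-2,0,0],"rotation":[0,0,0]},{"gripper":0,"translation":[-2,0,0],"rotation":[0,0,0]},{"gripper":0,"translation":[-1,0,0],"rotation":[0,0,0]},{"gripper":0,"translation":[-1,0,0],"rotation":[0,0,0]},{"gripper":0,"translation":[0,0,0],"rotation":[0,0,0]}]'
python3 -c "
from h import *
tr()"
```

```text
clock: 65.62
ee_pos: [500.1, 70.0, 16.6]
orientation: [[-0.171, 0.985, -0.0], [0.985, 0.171, 0.0], [0.0, 0.0, -1.0]]
contact_force: [-0.2, 1.8, 0.7]
gripper_width: 85.2
TCP tray -119.0 -39.9 z 16.6 F x,y,z -1.8 0.2 0.7 t 65.625
```

```bash
python3 -m crank '[{"gripper":0,"translation":[-1,0,0],"rotation":[0,0,0]},{"gripper":0,"translation":[-1,0,0],"rotation":[0,0,0]},{"gripper":0,"translation":[-1,0,0],"rotation":[0,0,0]},{"gripper":0,"translation":[0,0,0],"rotation":[0,0,0]}]'
python3 -c "
from h import *
tr()"
```

```text
clock: 66.12
ee_pos: [500.5, 66.9, 16.6]
orientation: [[-0.171, 0.985, -0.0], [0.985, 0.171, -0.0], [-0.0, -0.0, -1.0]]
contact_force: [-0.4, 2.3, 0.3]
gripper_width: 85.0
TCP tray -115.9 -40.0 z 16.6 F x,y,z -2.3 -0.1 0.3 t 66.125
```

```bash
python3 -m crank '[{"gripper":0,"translation":[8,0,0],"rotation":[0,0,0]},{"gripper":0,"translation":[12,0,0],"rotation":[0,0,0]},{"gripper":0,"translation":[0,0,-40],"rotation":[0,0,0]},{"gripper":0,"translation":[0,0,-60],"rotation":[0,0,0]},{"gripper":0,"translation":[0,0,-60],"rotation":[0,0,0]},{"gripper":0,"translation":[50,0,0],"rotation":[0,0,0]},{"gripper":0,"translation":[50,0,0],"rotation":[0,0,0]},{"gripper":0,"translation":[50,0,0],"rotation":[0,0,0]},{"gripper":0,"translation":[50,0,0],"rotation":[0,0,0]},{"gripper":0,"translation":[50,0,0],"rotation":[0,0,0]},{"gripper":0,"translation":[50,0,0],"rotation":[0,0,0]},{"gripper":0,"translation":[0,0,0],"rotation":[0,0,0]},{"gripper":0,"translation":[0,0,0],"rotation":[0,0,0]}]'
python3 - <<'E'
from h import *
T=snap('top','t14.png')
for col,z in(('red',28),('orange',18),('teal',18),('blue',28),('yellow',82)):
    for b in blobs('top',T,col,z,40): print(col,b)
cv2.imwrite('pics/c14.png',cv2.resize(T[160:295,190:350,::-1],(711,600),interpolation=cv2.INTER_CUBIC))
E
```

```text
clock: 67.75
ee_pos: [444.9, 382.5, 176.3]
orientation: [[-0.173, 0.985, -0.001], [0.985, 0.173, -0.001], [-0.001, -0.001, -1.0]]
contact_force: [-0.3, -0.3, -0.2]
gripper_width: 85.6
red {'px': (342, 316), 'xy': (287.5, -214.8), 'size': (141, 43), 'ang': -47.3}
red {'px': (216, 305), 'xy': (326.9, 143.0), 'size': (76, 23), 'ang': 37.9}
red {'px': (306, 227), 'xy': (547.0, -121.3), 'size': (102, 32), 'ang': -80.0}
orange {'px': (296, 195), 'xy': (649.2, -96.5), 'size': (103, 44), 'ang': -80.4}
teal {'px': (306, 246), 'xy': (493.4, -123.6), 'size': (98, 40), 'ang': -80.9}
blue {'px': (300, 209), 'xy': (603.7, -106.1), 'size': (103, 34), 'ang': -79.6}
yellow {'px': (278, 221), 'xy': (557.7, -40.0), 'size': (33, 23), 'ang': 9.9}
```

View pics/c14.png

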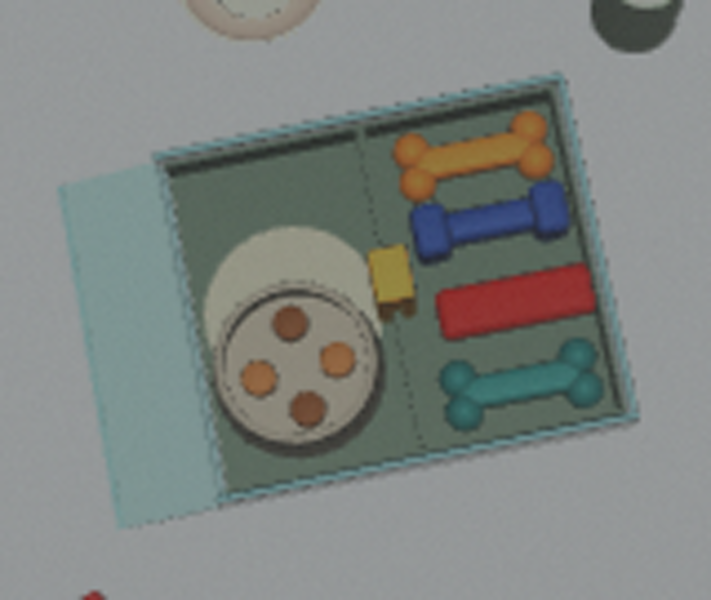

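The bowl now stands mid-bay, with its rim centred at crop (298,366), clear of lip and pillar, and all four biscuits are in it. The toys lie in the compartment.

```bash
python3 -c "
from cell import ctrl
print(ctrl.hand_in())"
```

```text
the job is handed in; nothing more can be done
None
```

The job is done and handed in at about 68 s of robot time; the hand-in gives no verdict.

**What I did**
- I took the middle-sized brush out of the insert and laid it on the console.
- I lifted the insert by its yellow grip, turned it half round and seated it, so the bay faces the ramp.
- I slid the bowl up the ramp and over the lip with the open fingers behind it. I then nudged it about 5 mm further in, because it had stopped close to the lip.
- I laid the brush, dumbbell, teal bone and orange bone in the walled compartment.

**What the last checks showed**
- **Insert:** the gripper stood at 48.4 mm over the seated insert, the same height as when it was home at the start. The camera put the pillar about 2 mm from the position I measured by pinching it, within calibration error.
- **Bowl:** before the nudge the top camera put it at tray x about -74 mm, y about -45 mm, and the side view showed it flat. After the nudge, of about 5 mm, I checked only from the top: the bowl was clear of lip and pillar, with all four biscuits in it. I took no second side view.
- **Toys:** all four are in the compartment.
- **Bystanders:** the bottle and key dish boxes stayed within about 2 pixels in the top view and 5 in the side view.

Top and side cameras differed by up to about 12 mm for some toys, because the side view also shows the objects' sides. I relied on the top view there. I noticed no slip of the grip and no object knocked aside.

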